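# Fill the empty jar pockets in the covered parts cubby, gently

### The job

Slide the cubby's clear cover fully open, stand one spare jar from the shelf in every pocket that is empty, and then slide the cover fully shut; any spares left over stay standing on the shelf. The glass is thin: use a light grip (fingers and jar may not press on each other with more than 60 N in all) and set each jar down softly in its pocket without dropping it or pressing it down. Leave the jars that are already in pockets where they are, and do not disturb the jug, mug, funnel and scraper.

Things in the scene. Friction and masses are not known exactly. Their poses are not given: they have to be found in the camera images.
- cubby: fixed parts cubby, a steel tray 190 (x) by 316 mm (y) holding a grey block, top 28 mm above the shelf, with 6 square pockets 64 mm wide, 22 mm deep, in 2 rows (x) of 3 (y), pitch 90 mm. 8 mm side walls at y = +-154 mm with rails up to 78 mm (lips 88 mm) that run on behind to x = 305 mm; open in front and behind. Origin: centre of underside; x = way the cover opens, away from the robot
- cover (a joint): clear acrylic sliding cover of the cubby (190 by 312 mm, 5 mm thick, underside 78.5 mm above the shelf, 8 mm over the caps of seated jars): m slid open along the cubby's x, 0 = shut, 0.21 = fully open (pockets all clear)
- cover_grip (a point): middle of the cover's upright aluminium grip bar near its front edge: bar 14 mm thick (along the cubby's x), 90 mm long (along its y), rising 35 mm above the cover; this point is 20 mm above the cover's top face and 15 mm under the bar's top; moves with the cover
- pocket1 (a point): centre of the floor of pocket 1: front (robot's) row, right end (cubby's -y); axes as the cubby's
- pocket2 (a point): centre of the floor of pocket 2: front (robot's) row, middle; axes as the cubby's
- pocket3 (a point): centre of the floor of pocket 3: front (robot's) row, left end (cubby's +y); axes as the cubby's
- pocket4 (a point): centre of the floor of pocket 4: back row, right end (cubby's -y); axes as the cubby's
- pocket5 (a point): centre of the floor of pocket 5: back row, middle; axes as the cubby's
- pocket6 (a point): centre of the floor of pocket 6: back row, left end (cubby's +y); axes as the cubby's
- stored1: jar already standing in pocket 1 (absent if that pocket starts empty): closed empty jar of thin amber glass with an aluminium screw cap, upright: glass 54 mm across and 50 mm high, cap 51 mm across, 64 mm high in all, about 0.14 kg; origin at the centre of its underside, z up along its axis
- stored2: jar already standing in pocket 2 (absent if that pocket starts empty): closed empty jar of thin amber glass with an aluminium screw cap, upright: glass 54 mm across and 50 mm high, cap 51 mm across, 64 mm high in all, about 0.14 kg; origin at the centre of its underside, z up along its axis
- stored3: jar already standing in pocket 3 (absent if that pocket starts empty): closed empty jar of thin amber glass with an aluminium screw cap, upright: glass 54 mm across and 50 mm high, cap 51 mm across, 64 mm high in all, about 0.14 kg; origin at the centre of its underside, z up along its axis
- stored4: jar already standing in pocket 4 (absent if that pocket starts empty): closed empty jar of thin amber glass with an aluminium screw cap, upright: glass 54 mm across and 50 mm high, cap 51 mm across, 64 mm high in all, about 0.14 kg; origin at the centre of its underside, z up along its axis
- stored5: jar already standing in pocket 5 (absent if that pocket starts empty): closed empty jar of thin amber glass with an aluminium screw cap, upright: glass 54 mm across and 50 mm high, cap 51 mm across, 64 mm high in all, about 0.14 kg; origin at the centre of its underside, z up along its axis
- stored6: jar already standing in pocket 6 (absent if that pocket starts empty): closed empty jar of thin amber glass with an aluminium screw cap, upright: glass 54 mm across and 50 mm high, cap 51 mm across, 64 mm high in all, about 0.14 kg; origin at the centre of its underside, z up along its axis
- spare1: spare jar standing on the shelf to the right of the cubby: closed empty jar of thin amber glass with an aluminium screw cap, upright: glass 54 mm across and 50 mm high, cap 51 mm across, 64 mm high in all, about 0.14 kg; origin at the centre of its underside, z up along its axis
- spare2: spare jar standing on the shelf to the right of the cubby: closed empty jar of thin amber glass with an aluminium screw cap, upright: glass 54 mm across and 50 mm high, cap 51 mm across, 64 mm high in all, about 0.14 kg; origin at the centre of its underside, z up along its axis
- spare3: spare jar standing on the shelf to the right of the cubby: closed empty jar of thin amber glass with an aluminium screw cap, upright: glass 54 mm across and 50 mm high, cap 51 mm across, 64 mm high in all, about 0.14 kg; origin at the centre of its underside, z up along its axis
- spare4: spare jar standing on the shelf to the right of the cubby: closed empty jar of thin amber glass with an aluminium screw cap, upright: glass 54 mm across and 50 mm high, cap 51 mm across, 64 mm high in all, about 0.14 kg; origin at the centre of its underside, z up along its axis
- spare5: spare jar standing on the shelf to the right of the cubby: closed empty jar of thin amber glass with an aluminium screw cap, upright: glass 54 mm across and 50 mm high, cap 51 mm across, 64 mm high in all, about 0.14 kg; origin at the centre of its underside, z up along its axis
- jug: blue washer jug, 120 x 170 x 250 mm, stands left of the cubby; leave alone; origin at its underside's centre
- mug: white ceramic mug, 82 mm across, 95 mm high; leave alone; origin at its underside's centre
- funnel: aluminium funnel standing mouth down, 120 mm across, 125 mm high; leave alone; origin at its underside's centre
- scraper: grey ice scraper, 195 x 100 x 22 mm, lying flat; leave alone; origin at its underside, handle to its -x
There are look-alikes about, which are no part of the job. What is shaped like the spare2 but green or pink is not meant.

How it is judged:
By the outcome, as a careful person would: the job done as asked, in the order asked, and still so for the second after the job is handed in, with the robot touching nothing.
Of stored1, stored2, stored3, stored4, stored5, stored6 only 1 to 3 are there at a start; the rules pass over those that are not, and their reading is None.
At some moment in a run one of spare1, spare2, spare3, spare4, spare5 may be knocked a few centimetres aside while the robot is not near it.
It also fails if it takes over 210 s, if anything falls off the work surface, if the arm or the gripper's body presses on something with over 40 N, if the wrist force passes 120 N, or if a joint passes its speed limit or range.

### The arm

A 6-joint arm with a two-finger parallel gripper is mounted at the origin on the work surface. World frame = base frame: x ahead of the robot, y to its left, z up, the work surface at z = 0. Lengths are in m, angles in rad, forces in N, time in s.
With the tool pointing down it reaches from about 0.35 to 0.775 m from the base axis. Payload 7.3 kg.
Tool frame: the origin (TCP) lies at the very end of the fingers, on their centre line; the grasp point (between the pads) lies 19 mm behind it; z points along the fingers, y is the line along which they close (so a half turn about z gives the same grasp; the last joint's range is limited). The gripper opens to 92 mm and grips with 3 to 60 N. Pads are 19 mm wide; open, the fingers measure 130 mm over their backs; the gripper's body (75 mm by 190 mm) begins 47 mm behind the grasp point.
Start: joints at [0.98, 0.342, 1.524, -0, 1.275, -0.146], TCP at [0.226, 0.474, 0.227] pointing down, gripper open.
Joint ranges: [-2.53, 2.53], [-0.77, 2.02], [0.04, 2.7], [-1, 4.14], [0.28, 2.66], [-3.11, 3.11]. Speed limits (rad/s): [2.57, 2.57, 3.14, 3.14, 3.14, 3.14].

### API

Orientations are given as [roll, pitch, yaw] about the fixed x, y, z axes, in that order (R = Rz(yaw) Ry(pitch) Rx(roll)).
In Python, from cell import telemetry, eyes, job gives the robot as it stands.
- The arm moves only by the tool apply_moves, never from a script. Its arguments are lists of equal length, an entry for each row: "delta_pos": the shift along the world's x, y, z each as a share of 0.4 m, from -1 to 1, a list of three; "dr": the turn, a rotation vector about the world's x, y, z each as a share of 0.5 rad, from -1 to 1, a list of three; "jaw": the opening, from 0 (shut) to 1 (fully open). A call has 1 to 8 rows; each row is the pose to reach, as a shift and turn from the pose commanded when the call began; what a row does not reach only later rows make up. A row lasts 1/12 s, in which the tool goes at most 41.7 mm and 7.16 degrees, less where a joint would pass 70% of its speed; a pose out of reach is approached as far as the arm can. A call with a number of a shift or a turn outside -1 to 1 is refused whole. A call with a gripper value outside its range is refused whole. The fingers move at their own pace and stop on an object; "force" is the grip in N (left out, the last holds). Time passes only in rows, so rows that repeat a pose let the fingers close. It gives the time, the measured TCP pose, the force, the opening and the grip force at its end, in the units of the state.
- telemetry.observe(): the state, without advancing time (a new reading comes with each control period).
- eyes.read_camera(name): name is "scene" or "top" or "wrist"; returns the picture (384x512x3 uint8, red, green, blue); there is no depth.
- eyes.camera_model(name): a dict with "vertical_fov" (degrees; the focal length in pixels is half the picture's height over the tangent of half this angle, whatever the lens; pixels are square), "cx", "cy" (the principal point, pixels), "k1" (the pictures are not rectified: a ray, as slopes to the right and down, at radius r is drawn at 1 + k1 r^2 times it, then the intrinsics apply), "rvec" (rotation vector, rad) and "tvec" (3), from world to camera coordinates, as OpenCV has them; the wrist camera has in their place "hand_eye" (4x4, takes a point from camera to tool coordinates, whose origin is the TCP and whose axes are the flange's). Camera axes: x right, y down, z forward; pixel columns grow to the right and rows downward; lengths in m; the calibration is good to about 2 mm. A picture is of the moment at which its call begins: read the wrist's pose just before it. camera_model takes no time and is no camera call.
- job.hand_in(): hands the job in; it is judged then, once.
The state is a dict: "time": time; "qpos": joint angles; "qvel": joint speeds; "joint_efforts": joint torques, N m; "tool_pos": TCP position; "tool_rot": TCP orientation; "contact_force": force on the tool from outside, world axes, zero at the start; "torque": the same for the moment, N m; "opening": finger opening in m; "grip_force": force on a finger pad.
Only numpy, scipy, OpenCV 4.12 (cv2) and the standard library are available. Lean on these libraries where they do the work, as an engineer would, in place of code of your own. Each camera call takes 0.05 s, during which the arm holds its last target. There are 200 camera calls.

## Working session

There is one attempt and no reset: what is moved stays moved. The work goes in short steps, Python scripts to look and compute and a tool call to move; the robot and the scene stay as the last step left them, time stands still between calls to the robot, and variables do not carry over. Pictures are saved under pics/ and viewed, at most 14 in all, crops included, and the job is handed in when it is done.

Besides the shell and the picture viewer there is one more tool, called after "Request:" by a JSON object that holds its "op" and its "data". apply_moves: Moves the arm, as the interface text tells. Its arguments: {"type":"object","properties":{"delta_pos":{"type":"array"},"dr":{"type":"array"},"jaw":{"type":"array"},"force":{"type":"number"}},"required":["delta_pos","dr","jaw"]}

```bash
ls; mkdir -p pics; cat > h.py <<'E'
import numpy as np, cv2, json
from cell import telemetry, eyes, job
from scipy.spatial.transform import Rotation as R
def K(m):
    f=192/np.tan(np.radians(m["vertical_fov"])/2)
    return f
def cam(name, st=None):
    m=eyes.camera_model(name)
    if "rvec" in m:
        Rm=R.from_rotvec(np.ravel(m["rvec"])).as_matrix(); t=np.ravel(m["tvec"])
        return m, Rm.T, -Rm.T@t
    st=st or telemetry.observe()
    T=np.eye(4); T[:3,:3]=R.from_euler('xyz',st["tool_rot"]).as_matrix(); T[:3,3]=st["tool_pos"]
    T=T@np.array(m["hand_eye"]); return m,T[:3,:3],T[:3,3]
def ray(c,uv):
    m,A,o=c; f=K(m); p=(np.array(uv,float)-[m["cx"],m["cy"]])/f; rd=np.hypot(*p); r=rd
    for _ in range(30): r=rd/(1+m["k1"]*r*r)
    p=p*(r/rd if rd>0 else 1); d=A@np.array([p[0],p[1],1]); return o,d/np.linalg.norm(d)
def plane(c,uv,z):
    o,d=ray(c,uv); return o+d*(z-o[2])/d[2]
def proj(c,P):
    m,A,o=c; q=A.T@(np.array(P)-o); p=q[:2]/q[2]; p=p*(1+m["k1"]*(p@p)); return p*K(m)+[m["cx"],m["cy"]]
def tri(rs):
    M=np.zeros((3,3));b=np.zeros(3)
    for o,d in rs:
        Q=np.eye(3)-np.outer(d,d);M+=Q;b+=Q@o
    P=np.linalg.solve(M,b); return P,[np.linalg.norm(np.cross(P-o,d)) for o,d in rs]
def save(im,n,s=1): cv2.imwrite("pics/"+n,cv2.resize(im,None,fx=s,fy=s,interpolation=cv2.INTER_CUBIC)[:,:,::-1])
E
python3 - <<'E'
from h import *
st=telemetry.observe();print(st)
for n in("scene","top","wrist"):
    im=eyes.read_camera(n);np.save(n+"0.npy",im);save(im,n+"0.png",1.5);print(n,eyes.camera_model(n)); print(cam(n,st)[2])
E
```

```text
pics
{'time': 0.0, 'qpos': array([ 9.79982595e-01,  3.42705041e-01,  1.52501856e+00, -4.89494991e-06,
        1.27539150e+00, -1.45995808e-01]), 'qvel': array([-0.00013908, -0.00084025, -0.00053276, -0.00187304,  0.00070038,
        0.00248447]), 'joint_efforts': array([-4.10248185e-05, -4.31236124e+01, -2.44217938e+01,  7.16508483e-02,
        5.60653768e-02, -1.59213514e-04]), 'tool_pos': array([0.22565462, 0.47358055, 0.2260536 ]), 'tool_rot': array([-3.14008572e+00, -2.16851938e-04,  2.69677600e+00]), 'contact_force': array([ 0.13443091,  0.00229499, -0.18267449]), 'torque': array([-0.00680714, -0.00845927, -0.01364467]), 'grip_force': 0.0, 'opening': 0.09187481955336607}
scene {'vertical_fov': 42.4532814373725, 'cx': 266.39368607960597, 'cy': 189.64665459008418, 'k1': 0.006642878380008737, 'rvec': array([ 2.38629487,  0.9917497 , -0.30952473]), 'tvec': array([-0.42283903, -0.25201011,  1.79033503])}
[ 1.15876542 -0.53966617  1.3467088 ]
top {'vertical_fov': 49.29018641452055, 'cx': 250.29027810552805, 'cy': 189.13078801674186, 'k1': -0.12028564548384792, 'rvec': array([ 2.17962208, -2.1449686 ,  0.10053868]), 'tvec': array([0.03017381, 0.55344035, 1.45876173])}
[0.39802364 0.02076793 1.5087539 ]
wrist {'vertical_fov': 65.35674986835947, 'cx': 252.1696069155822, 'cy': 183.83910836606003, 'k1': 0.022486059118677827, 'hand_eye': array([[-1.50401390e-03, -9.65413382e-01, -2.60719657e-01,
         7.00681192e-02],
       [ 9.99998114e-01, -1.77230346e-03,  7.93934794e-04,
         3.42754404e-04],
       [-1.22854962e-03, -2.60717971e-01,  9.65414227e-01,
        -1.57511627e-01],
       [ 0.00000000e+00,  0.00000000e+00,  0.00000000e+00,
         1.00000000e+00]])}
[0.16268531 0.50423929 0.38357972]
```

View pics/top0.png

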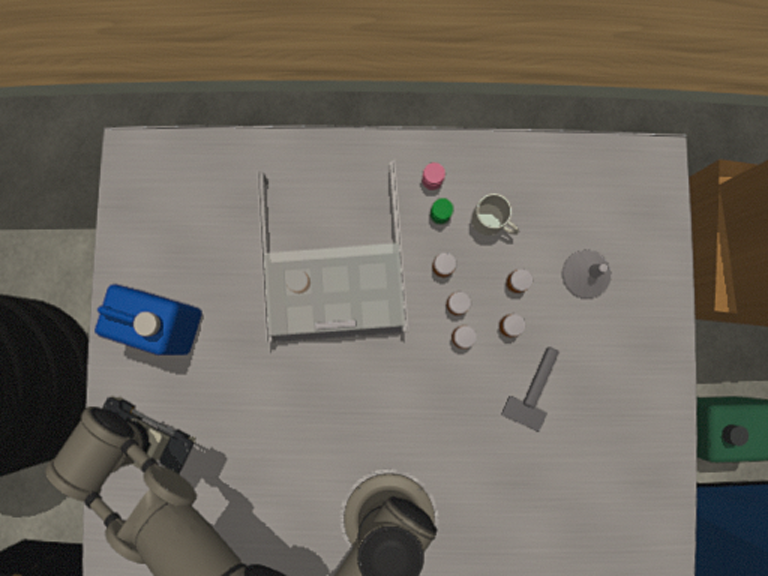

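View pics/scene0.png

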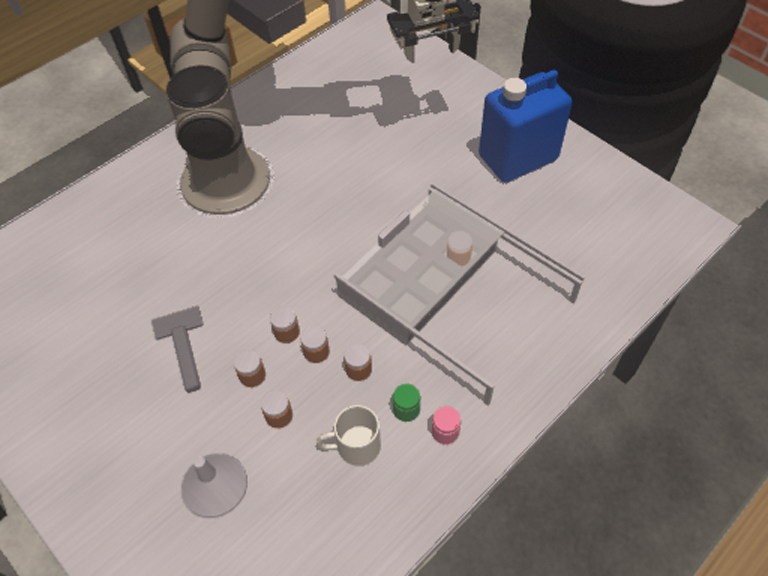

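The top view shows one stored jar at (298,281) of the 1.5× picture, which is pocket 6 (back left). Five amber spares stand at (444,264), (519,281), (458,303), (512,325) and (463,337). The green jar at (441,210) and pink jar at (433,176) are look-alikes. The grip bar is at (335,324). The scene view agrees. Pockets 1–5 are empty, so all five spares are needed. I'll confirm this in an enlarged crop.

```bash
python3 - <<'E'
from h import *
t=np.load("top0.npy");s=np.load("scene0.npy")
a=cv2.resize(t[100:240,165:365],None,fx=4,fy=4,interpolation=cv2.INTER_CUBIC)
b=cv2.resize(s[120:300,140:400],None,fx=3,fy=3,interpolation=cv2.INTER_CUBIC)
save(a,"topc.png");save(b,"scenec.png")
for (x,y) in [(444,264),(519,281),(458,303),(512,325),(463,337),(480,290),(433,176),(335,324),(335,318)]:
    print(t[y*2//3,x*2//3], end=' ')
hs=cv2.cvtColor(s,cv2.COLOR_RGB2HSV);m=((hs[...,1]>90)&(hs[...,0]<14)&(hs[...,2]<200)).astype(np.uint8)
n,l,q,c=cv2.connectedComponentsWithStats(m[200:300,140:270]);print([(q[i],c[i]+[140,200]) for i in range(1,n) if q[i][4]>20])
E
```

```text
[163 155 152] [158 151 148] [164 155 152] [160 152 148] [162 154 151] [144 138 134] [188 109 127] [160 153 150] [154 151 143] [(array([ 41,  13,  18,  16, 139], dtype=int32), array([190.79136691, 222.27338129])), (array([ 61,  28,  18,  14, 133], dtype=int32), array([210.63909774, 235.72932331])), (array([ 18,  41,  18,  17, 141], dtype=int32), array([168.29078014, 251.43971631])), (array([ 90,  40,  17,  14, 130], dtype=int32), array([238.72307692, 247.83846154])), (array([ 36,  68,  18,  17, 132], dtype=int32), array([186.15909091, 278.97727273]))]
```

View pics/topc.png

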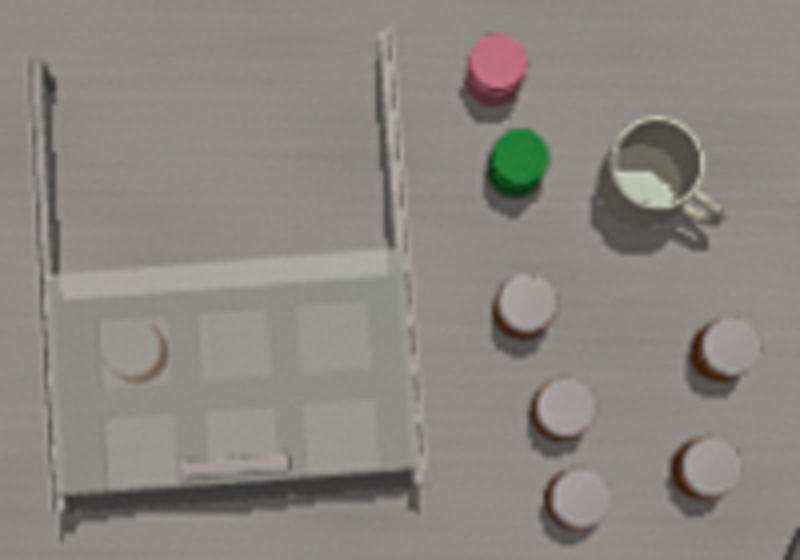

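View pics/scenec.png

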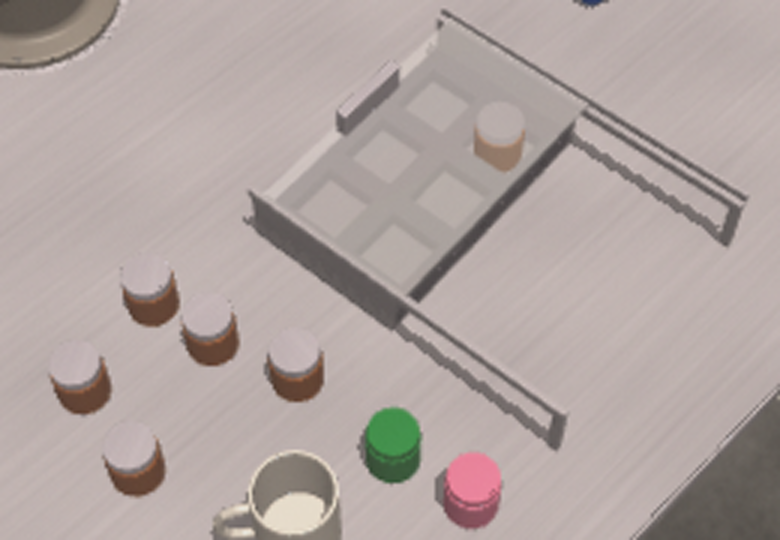

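The top crop confirms the layout. The five amber spares have caps at crop (525,304), (727,348), (563,408), (707,468) and (578,498). The green and pink jars fall outside that group, and only pocket 6 (135,345) is filled. The scene crop shows the same jars, so I'll triangulate from the two.

```bash
python3 - <<'E'
from h import *
T=cam("top");S=cam("scene")
t=lambda p:np.array(p)/4+[165,100]-.4
s=lambda p:np.array(p)/3+[140,120]-.3
for n,a,b in [("A",(525,304),(295,351)),("B",(727,348),(131,445)),("C",(563,408),(208,315)),("D",(707,468),(78,361)),("E",(578,498),(149,274)),
  ("bar",(235,463),(368,88)),("barL",(181,467),(396,67)),("barR",(290,459),(341,110)),("railRback",(386,32),(562,413)),("railLback",(35,62),(744,198)),("stored",(135,348),(500,120))]:
    P,e=tri([ray(T,t(a)),ray(S,s(b))]);print(n,P.round(4),np.round(e,4))
for a in [(135,440+12),(242,445),(340,436),(135,355),(235,345),(335,338)]: print(plane(T,t(a),.028).round(3))
# fits of right/left lip lines
for a in [(386,32),(419,480),(35,62),(58,505)]: print('lip',plane(T,t(a),.088).round(3))
E
```

```text
A [ 0.6006 -0.1188  0.0584] [0.0013 0.0013]
B [ 0.5646 -0.2967  0.058 ] [0.001 0.001]
C [ 0.5098 -0.1525  0.0587] [0.0011 0.0011]
D [ 0.4596 -0.2774  0.0608] [0.0016 0.0016]
E [ 0.4323 -0.1649  0.0615] [0.0019 0.0019]
bar [0.4549 0.1264 0.1239] [0.001 0.001]
barL [0.4511 0.172  0.1157] [0.0009 0.0009]
barR [0.4594 0.0816 0.1313] [0.0022 0.0022]
railRback [0.8365 0.0059 0.0827] [0.001 0.001]
railLback [0.807  0.3161 0.0864] [0.0035 0.0035]
stored [0.5564 0.2211 0.0738] [0.0035 0.0035]
[0.466 0.222 0.028]
[0.474 0.127 0.028]
[0.484 0.04  0.028]
[0.553 0.225 0.028]
[0.563 0.135 0.028]
[0.571 0.046 0.028]
lip [0.834 0.005 0.088]
lip [ 0.444 -0.028  0.088]
lip [0.804 0.313 0.088]
lip [0.417 0.279 0.088]
```

The bar's top measures at z ≈ 0.12 and the caps at ≈ 0.06, both matching the text. The cubby's yaw is about 0.087. I'll move clear of the jug to a place above the bar and refine with the wrist camera.

Request:
{"op": "apply_moves", "data": {"delta_pos": [[0.04,-0.14,0.02],[0.08,-0.28,0.04],[0.11,-0.42,0.06],[0.14,-0.56,0.08],[0.14,-0.56,0.08],[0.14,-0.56,0.08],[0.14,-0.56,0.08]], "dr": [[0,0,0],[0,0,-0.2],[0,0,-0.4],[0,0,-0.6],[0,0,-0.8],[0,0,-1],[0,0,-1]], "jaw": [1,1,1,1,1,1,1]}}

```text
time: 0.73
tool_pos: [0.2825, 0.2467, 0.2594]
tool_rot: [3.141, 0.001, 2.188]
contact_force: [0.5, 0.9, -0.6]
opening: 0.0918
grip_force: 0.0
```

Request:
{"op": "apply_moves", "data": {"delta_pos": [[0.08,-0.07,0],[0.16,-0.14,0],[0.24,-0.21,0],[0.32,-0.28,0],[0.4,-0.31,0],[0.4,-0.31,0],[0.4,-0.31,0],[0.4,-0.31,0]], "dr": [[0,0,-0.2],[0,0,-0.4],[0,0,-0.6],[0,0,-0.8],[0,0,-1],[0,0,-1],[0,0,-1],[0,0,-1]], "jaw": [1,1,1,1,1,1,1,1]}}

```text
time: 1.4
tool_pos: [0.4412, 0.1266, 0.2581]
tool_rot: [-3.14, -0.001, 1.699]
contact_force: [-1.0, -0.3, 0.4]
opening: 0.0917
grip_force: 0.0
```

```bash
python3 - <<'E'
from h import *
st=telemetry.observe();print(st["time"],st["tool_pos"],st["tool_rot"])
c=cam("wrist",st);print(c[2]);im=eyes.read_camera("wrist");np.save("w1.npy",im);save(im,"w1.png",1.5)
for P in [(.455,.127,.1185)]: print(proj(c,P)*1.5)
E
```

```text
1.4 [0.44121217 0.12655575 0.25811836] [-3.13982826e+00 -5.17081081e-04  1.69856335e+00]
[0.43274297 0.19633415 0.41566558]
[398.48987812 264.08695144]
```

View pics/w1.png

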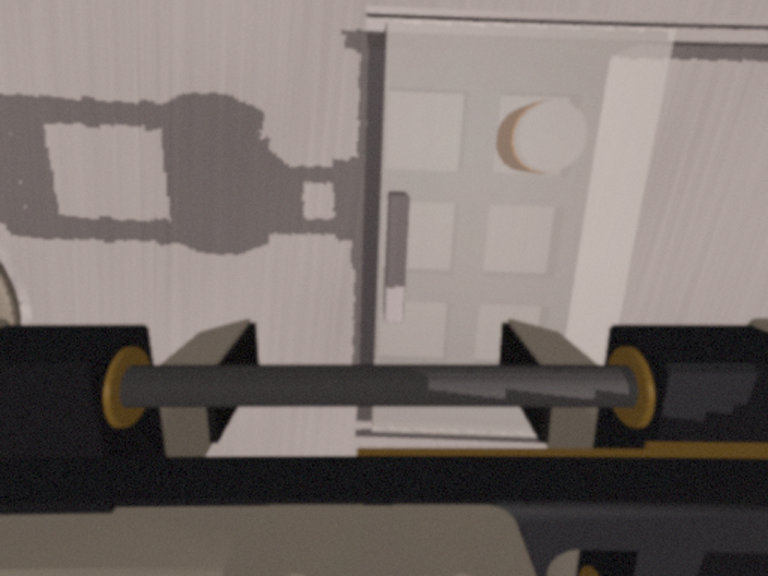

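The wrist view shows the grip bar at about (397,256), against a predicted (398,264), so the measurement holds. I'll refine slightly and go down.

```bash
python3 - <<'E'
from h import *
st=telemetry.observe();c=cam("wrist",st);T=cam("top")
w=ray(c,np.array((397.5,256))/1.5-.2); t=ray(T,np.array((235,463))/4+[165,100]-.4)
print(tri([w,t])); print(plane(c,np.array((397.5,256))/1.5-.2,.1185))
a=plane(c,np.array((398,190))/1.5-.2,.1185);b=plane(c,np.array((395,321))/1.5-.2,.1185);print(a,b,np.arctan2(-(a-b)[0],(a-b)[1]),np.linalg.norm(a-b),(a+b)/2)
g=(a+b)/2; print("delta", (g-st["tool_pos"])/.4, (1.658-st["tool_rot"][2])/.5, (.092-st["tool_pos"][2])/.4)
E
```

```text
(array([0.45514388, 0.12780279, 0.09458915]), [np.float64(0.0003510090003361423), np.float64(0.00035100900033600585)])
[0.45311933 0.13289361 0.1185    ]
[0.44738219 0.17652626 0.1185    ] [0.45781431 0.08623904 0.1185    ] 0.11503359468365242 0.09088790567430911 [0.45259825 0.13138265 0.1185    ]
delta [ 0.02924196  0.01136439 -0.34976142] -0.08254657659485876 -0.4160114197128494
```

Request:
{"op": "apply_moves", "data": {"delta_pos": [[0.03,0.01,-0.07],[0.03,0.01,-0.15],[0.03,0.01,-0.23],[0.03,0.01,-0.3],[0.03,0.01,-0.36],[0.03,0.01,-0.4],[0.03,0.01,-0.415],[0.03,0.01,-0.415]], "dr": [[0,0,-0.07],[0,0,-0.07],[0,0,-0.07],[0,0,-0.07],[0,0,-0.07],[0,0,-0.07],[0,0,-0.07],[0,0,-0.07]], "jaw": [1,1,1,1,1,1,1,1]}}

```text
time: 2.12
tool_pos: [0.4524, 0.1308, 0.092]
tool_rot: [-3.139, -0.0, 1.664]
contact_force: [-0.4, -0.3, -0.6]
opening: 0.0917
grip_force: 0.0
```

Request:
{"op": "apply_moves", "data": {"delta_pos": [[0,0,0],[0,0,0],[0,0,0],[0,0,0],[0,0,0],[0,0,0],[0,0,0],[0,0,0]], "dr": [[0,0,0],[0,0,0],[0,0,0],[0,0,0],[0,0,0],[0,0,0],[0,0,0],[0,0,0]], "jaw": [0.3,0.3,0.3,0.3,0,0,0,0], "force": 20}}

```text
time: 2.78
tool_pos: [0.4539, 0.1299, 0.0928]
tool_rot: [3.141, 0.0, 1.662]
contact_force: [-0.7, 0.3, -0.7]
opening: 0.0432
grip_force: 0.0
```

Request:
{"op": "apply_moves", "data": {"delta_pos": [[0,0,0],[0,0,0],[0,0,0],[0,0,0],[0,0,0],[0,0,0],[0,0,0],[0,0,0]], "dr": [[0,0,0],[0,0,0],[0,0,0],[0,0,0],[0,0,0],[0,0,0],[0,0,0],[0,0,0]], "jaw": [0,0,0,0,0,0,0,0]}}

```text
time: 3.45
tool_pos: [0.4536, 0.1299, 0.0927]
tool_rot: [-3.141, 0.0, 1.662]
contact_force: [-1.0, -0.6, 0.2]
opening: 0.0144
grip_force: 20.0
```

Request:
{"op": "apply_moves", "data": {"delta_pos": [[0.02,0.002,0],[0.06,0.005,0],[0.1,0.009,0],[0.14,0.012,0],[0.18,0.016,0],[0.22,0.019,0],[0.26,0.023,0],[0.3,0.026,0]], "dr": [[0,0,0],[0,0,0],[0,0,0],[0,0,0],[0,0,0],[0,0,0],[0,0,0],[0,0,0]], "jaw": [0,0,0,0,0,0,0,0]}}

```text
time: 4.12
tool_pos: [0.5747, 0.1409, 0.0927]
tool_rot: [-3.141, -0.001, 1.662]
contact_force: [-3.2, 2.7, 2.1]
opening: 0.0141
grip_force: 20.0
```

Request:
{"op": "apply_moves", "data": {"delta_pos": [[0.04,0.003,0],[0.08,0.007,0],[0.12,0.01,0],[0.16,0.014,0],[0.19,0.017,0],[0.21,0.019,0],[0.225,0.02,0],[0.227,0.02,0]], "dr": [[0,0,0],[0,0,0],[0,0,0],[0,0,0],[0,0,0],[0,0,0],[0,0,0],[0,0,0]], "jaw": [0,0,0,0,0,0,0,0]}}

```text
time: 4.78
tool_pos: [0.6558, 0.1483, 0.0921]
tool_rot: [-3.118, -0.0, 1.663]
contact_force: [-40.0, -2.9, 23.6]
opening: 0.0306
grip_force: 20.0
```

Request:
{"op": "apply_moves", "data": {"delta_pos": [[0,0,0],[0,0,0],[0,0,0]], "dr": [[0,0,0],[0,0,0],[0,0,0]], "jaw": [0,0,0]}}

```text
time: 5.03
tool_pos: [0.6546, 0.1482, 0.0922]
tool_rot: [-3.117, 0.0, 1.663]
contact_force: [-39.2, -4.0, 22.3]
opening: 0.0285
grip_force: 20.0
```

Request:
{"op": "apply_moves", "data": {"delta_pos": [[-0.01,0,0],[-0.02,-0.002,0],[-0.02,-0.002,0],[-0.02,-0.002,0]], "dr": [[0,0,0],[0,0,0],[0,0,0],[0,0,0]], "jaw": [0,0,0,0]}}

```text
time: 5.37
tool_pos: [0.6475, 0.1475, 0.0924]
tool_rot: [-3.12, -0.0, 1.663]
contact_force: [-36.3, -2.6, 20.8]
opening: 0.0141
grip_force: 20.0
```

```bash
python3 - <<'E'
from h import *
st=telemetry.observe();print(st["time"],st["tool_pos"],st["tool_rot"],st["opening"],st["contact_force"])
s=eyes.read_camera("scene");t=eyes.read_camera("top")
np.save("s2.npy",s);np.save("t2.npy",t)
a=cv2.resize(t[90:240,165:365],(800,600),interpolation=cv2.INTER_CUBIC)[:, :480]
b=cv2.resize(s[90:290,230:400],None,fx=1.8,fy=3,interpolation=cv2.INTER_CUBIC)
save(np.hstack([a,b]),"a2.png")
E
```

```text
5.3667 [0.64754926 0.14752754 0.09235247] [-3.11974339e+00 -7.21197095e-05  1.66289721e+00] 0.01413053273748937 [-36.31042682  -2.63870823  20.782296  ]
```

View pics/a2.png

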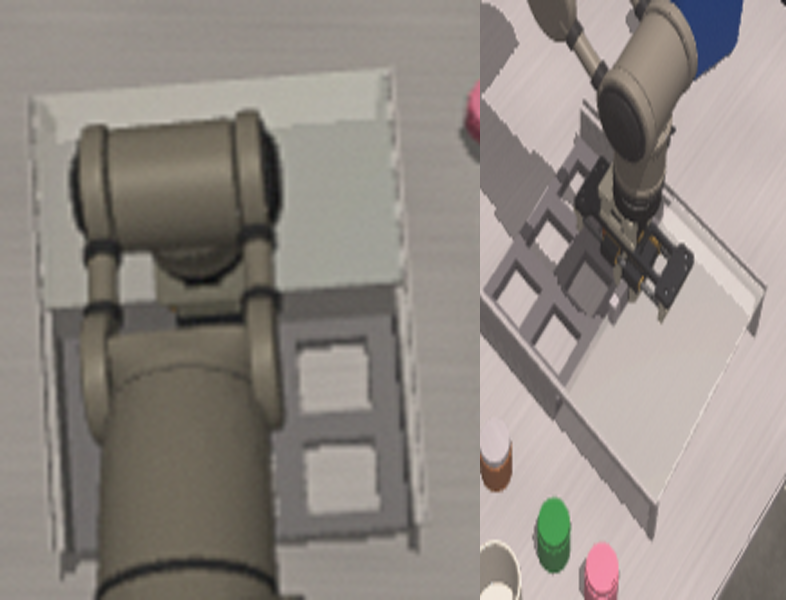

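The cover is nearly open: its back edge sits at the rails' end in the top crop, at row ~70–100. I'll quantify how far it has slid.

```bash
python3 - <<'E'
from h import *
T=cam("top");t=lambda p:plane(T,np.array(p)/4+[165,100]-.4,.0835)
a,b=t((62,276)),t((388,252));c,d=t((40,58)),t((388,30))
print(a,b,c,d); u=np.array([np.cos(.087),np.sin(.087),0]); print((c-a)@u,(d-b)@u)
t0=np.load("top0.npy").astype(int);t2=np.load("t2.npy").astype(int)
for x in (250,255,258): # columns right side
    print(x,'t0',t0[155:172,x].sum(1)//3,'t2',t2[98:116,x].sum(1)//3)
    print('front t0',t0[205:230,x].sum(1)//3,'t2',t2[152:176,x].sum(1)//3)
E
```

```text
[0.61487714 0.28248905 0.0835    ] [0.63977325 0.00089395 0.0835    ] [0.80900218 0.30961037 0.0835    ] [0.8374708  0.00344855 0.0835    ]
0.19574740914197397 0.19717180487939
250 t0 [140 138 138 140 140 137 136 142 159 167 166 167 166 166 158 138 137] t2 [144 143 145 145 146 145 145 147 144 144 174 176 172 175 176 174 176 176]
front t0 [148 148 148 149 148 148 148 149 148 149 149 151 141 109  60  58  60  63
  72  83 110 137 133 132 133] t2 [157 158 157 156 155 158 156 159 153 125  89  89  89  92  91  89  88 101
 113 112 114 117  94  69]
255 t0 [139 138 138 139 141 136 139 150 167 168 167 167 168 163 148 138 139] t2 [146 144 145 146 145 145 144 146 144 159 175 176 175 175 173 175 175 178]
front t0 [149 148 148 148 149 149 149 150 148 146 149 151 135  89  59  58  60  67
  76  83 110 137 134 133 129] t2 [158 155 156 157 157 157 158 159 148 110  89  89  90  90  89  89  94 106
 116 116 114 105  72  77]
258 t0 [137 138 139 142 141 138 140 150 168 169 167 167 169 161 147 139 138] t2 [146 146 145 147 145 145 146 144 144 162 175 178 173 176 173 174 174 171]
front t0 [147 148 147 148 148 148 149 147 148 147 149 151 129  73  56  59  59  69
  80  91 116 135 134 134 132] t2 [156 155 156 157 157 156 158 160 143  97  89  88  89  90  91  91  95 108
 116 114 112 116 114 115]
```

```bash
python3 - <<'E'
from h import *
T=cam("top");u=np.array([np.cos(.087),np.sin(.087),0]);v=np.array([-u[1],u[0],0])
f=lambda p,z=.0835:(plane(T,p,z)@u,plane(T,p,z)@v)
for n,p in [("f0",(255,217.3)),("b0",(255,162)),("f2",(255,161)),("b2",(255,107.1))]: print(n,np.round(f(p),4))
t0=np.load("top0.npy").astype(int)
# right rail ends, cols ~258-272
im=np.load("top0.npy");save(im[95:235,230:280],"r.png",4)
a=cv2.resize(im[195:240,170:280],None,fx=7,fy=7,interpolation=cv2.INTER_CUBIC);b=cv2.resize(np.load("t2.npy")[90:115,170:280],None,fx=7,fy=7,interpolation=cv2.INTER_CUBIC);save(np.vstack([a,b]),"fr.png")
E
```

```text
f0 [ 0.4512 -0.0185]
b0 [ 0.6412 -0.0321]
f2 [ 0.6446 -0.0324]
b2 [ 0.8363 -0.0462]
```

View pics/fr.png

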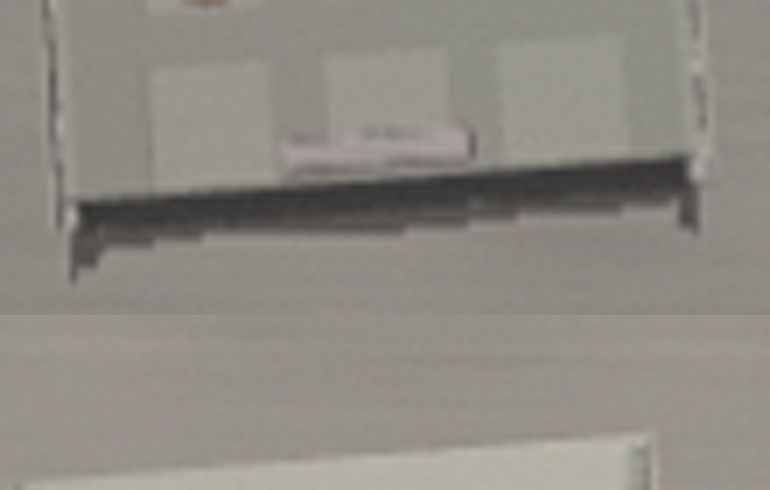

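The cover has slid 0.194 m. It started about 15 mm ajar (the rails stick out past its front edge at rows 155–180). It is now at its stop, with its back edge flush with the rail ends. I'll relieve the push, release and look at the pockets.

Request:
{"op": "apply_moves", "data": {"delta_pos": [[-0.006,0,0],[-0.012,-0.001,0],[-0.017,-0.0015,0],[-0.017,-0.0015,0],[-0.017,-0.0015,0]], "dr": [[0,0,0],[0,0,0],[0,0,0],[0,0,0],[0,0,0]], "jaw": [0,0,0,0,0]}}

```text
time: 5.88
tool_pos: [0.6476, 0.1475, 0.0926]
tool_rot: [-3.136, -0.001, 1.662]
contact_force: [-12.1, 1.5, 6.5]
opening: 0.0139
grip_force: 20.0
```

Request:
{"op": "apply_moves", "data": {"delta_pos": [[0,0,0],[0,0,0],[0,0,0],[0,0,0],[0,0,0],[0,0,0],[0,0,0],[0,0,0]], "dr": [[0,0,0],[0,0,0],[0,0,0],[0,0,0],[0,0,0],[0,0,0],[0,0,0],[0,0,0]], "jaw": [0.7,0.7,0.7,0.7,0.7,0.7,0.7,0.7]}}

```text
time: 6.55
tool_pos: [0.65, 0.1469, 0.0927]
tool_rot: [3.141, 0.0, 1.662]
contact_force: [-0.1, 0.5, 0.7]
opening: 0.0615
grip_force: 0.0
```

Request:
{"op": "apply_moves", "data": {"delta_pos": [[0,0,0.08],[0,0,0.17],[-0.08,0,0.26],[-0.16,-0.03,0.35],[-0.24,-0.06,0.44],[-0.31,-0.09,0.5],[-0.37,-0.1,0.5],[-0.37,-0.1,0.5]], "dr": [[0,0,0],[0,0,0],[0,0,0],[0,0,0],[0,0,0],[0,0,0],[0,0,0],[0,0,0]], "jaw": [0.75,0.75,0.75,0.75,0.75,0.75,0.75,0.75]}}

```text
time: 7.22
tool_pos: [0.4978, 0.1061, 0.2969]
tool_rot: [3.138, 0.001, 1.662]
contact_force: [2.6, 0.4, 0.5]
opening: 0.0691
grip_force: 0.0
```

```bash
python3 - <<'E'
from h import *
from h import telemetry
import sys
st=telemetry.observe();print(st["time"],st["tool_pos"],st["tool_rot"],np.abs(st["qvel"]).max())
im=eyes.read_camera("wrist");np.save("w3.npy",im);json.dump({k:np.array(v).tolist() for k,v in st.items()},open("w3.json","w"))
save(im,"w3.png",1.5);t=eyes.read_camera("top");s=eyes.read_camera("scene");np.save("t3.npy",t);np.save("s3.npy",s)
E
```

```text
7.2167 [0.49781402 0.10614119 0.29694435] [3.13767733e+00 5.59922552e-04 1.66169930e+00] 0.11032274865280105
```

View pics/w3.png

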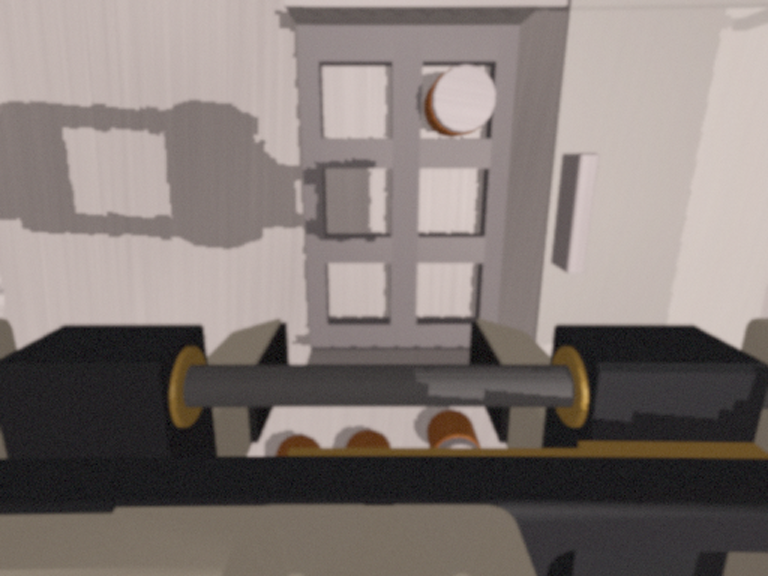

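The wrist view, with the cover open, shows six pockets. Pocket 6 is filled, at (458,100). The rib crossings are at about (405,153) and (402.5,249.5). The cubby frame follows from these.

```bash
python3 - <<'E'
from h import *
st=json.load(open("w3.json"));c=cam("wrist",st);T=cam("top")
g=cv2.GaussianBlur(cv2.cvtColor(np.load("w3.npy"),cv2.COLOR_RGB2GRAY),(3,3),0)
q=lambda p,z=.028: plane(c,np.array(p)/1.5-.17,z)
a,b=q((405,153)),q((402.5,249.5));print(a,b,np.linalg.norm(a-b),np.arctan2(-(a-b)[0],(a-b)[1]),(a+b)/2)
for p in [(406,100),(403.5,200),(402,290)]:print(q(p))
for n,p in dict(p3=(355,100.5),p6=(458,100.5),p2=(355,202.5),p5=(453,202),p1=(358,292),p4=(449,292)).items():print(n,q(p))
# block outline: left/right edges, tray
t=np.load("t3.npy");s=np.load("s3.npy")
save(np.vstack([cv2.resize(t[110:230,175:345],(765,540)[0:2],interpolation=cv2.INTER_CUBIC)]),"t3.png")
E
```

```text
[0.51679516 0.18009852 0.028     ] [0.52382991 0.09041729 0.028     ] 0.08995670872592208 0.0782814561372608 [0.52031253 0.13525791 0.028     ]
[0.51291564 0.22509429 0.028     ]
[0.51986104 0.13769016 0.028     ]
[0.52756225 0.04962244 0.028     ]
p3 [0.46789916 0.22062709 0.028     ]
p6 [0.55891338 0.22873482 0.028     ]
p2 [0.47462096 0.13131676 0.028     ]
p5 [0.56647057 0.13994022 0.028     ]
p1 [0.48424472 0.04371291 0.028     ]
p4 [0.57428022 0.05167397 0.028     ]
```

View pics/t3.png

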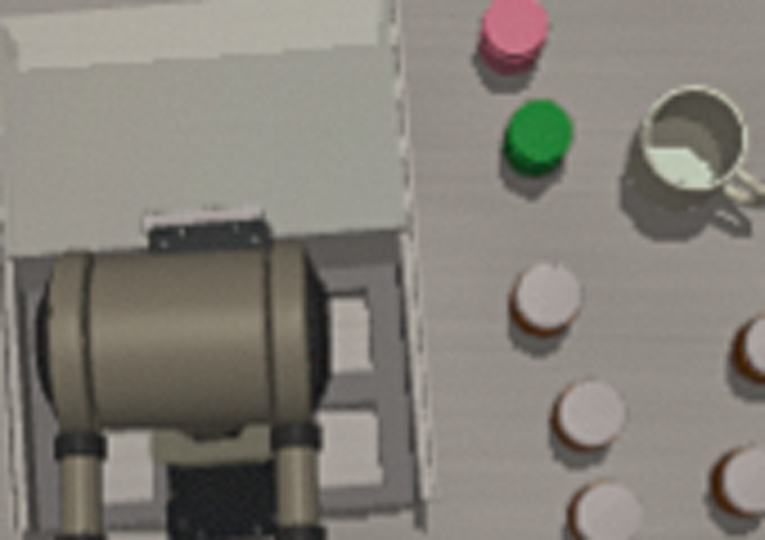

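The 90 mm pocket pitch checks out on the z = 0.028 plane. The cubby origin is ≈ (0.5207, 0.1355) and its yaw 0.088. Next I'll go over the spares, turning to yaw 0.088.

Request:
{"op": "apply_moves", "data": {"delta_pos": [[0,-0.08,0],[0,-0.16,0],[0.01,-0.24,0],[0.01,-0.32,0],[0.01,-0.32,0]], "dr": [[0,0,-0.2],[0,0,-0.4],[0,0,-0.6],[0,0,-0.8],[0,0,-1]], "jaw": [0.8,0.8,0.8,0.8,0.8]}}

```text
time: 7.78
tool_pos: [0.5071, -0.0258, 0.291]
tool_rot: [-3.14, 0.003, 1.153]
contact_force: [0.8, 0.4, -0.5]
opening: 0.0737
grip_force: 0.0
```

Request:
{"op": "apply_moves", "data": {"delta_pos": [[0,-0.08,0],[0,-0.16,-0.03],[0.01,-0.24,-0.06],[0.01,-0.32,-0.09],[0.01,-0.32,-0.11]], "dr": [[0,0,-0.2],[0,0,-0.4],[0,0,-0.6],[0,0,-0.8],[0,0,-1]], "jaw": [0.8,0.8,0.8,0.8,0.8]}}

```text
time: 8.2
tool_pos: [0.5104, -0.1542, 0.2456]
tool_rot: [-3.14, 0.003, 0.653]
contact_force: [0.0, -0.3, -0.5]
opening: 0.0736
grip_force: 0.0
```

Request:
{"op": "apply_moves", "data": {"delta_pos": [[0,0,0],[0,0,0],[0,0,0],[0,0,0],[0,0,0],[0,0,0]], "dr": [[0,0,-0.25],[0,0,-0.5],[0,0,-0.75],[0,0,-1],[0,0,-1],[0,0,-1]], "jaw": [0.8,0.8,0.8,0.8,0.8,0.8]}}

```text
time: 8.7
tool_pos: [0.5105, -0.1492, 0.2474]
tool_rot: [-3.141, 0.002, 0.166]
contact_force: [0.7, 0.2, 0.2]
opening: 0.0733
grip_force: 0.0
```

Request:
{"op": "apply_moves", "data": {"delta_pos": [[0,0,0],[0,0,0],[0,0,0],[0,0,0]], "dr": [[0,0,-0.15],[0,0,-0.15],[0,0,-0.15],[0,0,-0.15]], "jaw": [0.8,0.8,0.8,0.8]}}

```text
time: 9.03
tool_pos: [0.51, -0.1491, 0.2485]
tool_rot: [-3.142, 0.0, 0.09]
contact_force: [0.9, -0.3, 0.5]
opening: 0.0732
grip_force: 0.0
```

```bash
cat >> h.py <<'E'
def wshot(n):
    st=telemetry.observe(); im=eyes.read_camera("wrist"); np.save(n+".npy",im)
    json.dump({k:np.array(v).tolist() for k,v in st.items()},open(n+".json","w")); return st,cam("wrist",st),im
E
python3 - <<'E'
from h import *
st,c,im=wshot("w4");print(st["time"],st["tool_pos"],st["tool_rot"],st["qpos"]);save(im,"w4.png",1.5)
for p in [(.6006,-.1188),(.5098,-.1525),(.4323,-.1649),(.4596,-.2774),(.5646,-.2967)]: print(proj(c,(*p,.064))*1.5)
E
```

```text
9.0333 [ 0.51003646 -0.14906961  0.24847431] [-3.14150878e+00  3.07985409e-04  9.02692992e-02] [-4.28582080e-01  3.37759304e-01  1.46897223e+00 -8.21575894e-05
  1.33517017e+00  1.05196415e+00]
[348.6868718  121.56632399]
[383.69389139 248.89887803]
[390.06641567 342.3738551 ]
[531.69662396 322.89127728]
[582.49474253 193.97224564]
```

View pics/w4.png

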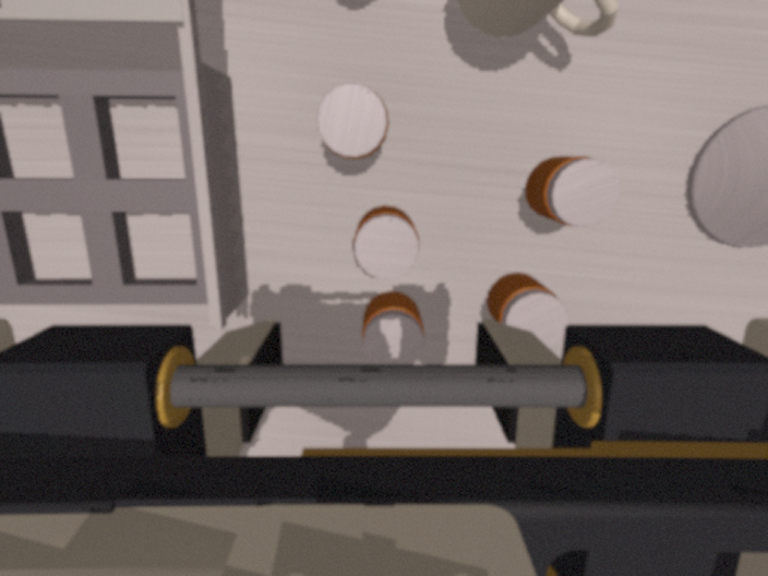

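The wrist view shows the caps at A (353,120), C (387,245), B (586,192), D (535,323) and E (393,~342), all amber and within 5 px of the predictions.

```bash
python3 - <<'E'
from h import *
st=json.load(open("w4.json"));c=cam("wrist",st);T=cam("top");S=cam("scene")
t=lambda p:np.array(p)/4+[165,100]-.4
s=lambda p:np.array(p)/3+[140,120]-.3
for n,w,a,b in [("A",(353,120),(525,304),(295,351)),("B",(586,192),(727,348),(131,445)),("C",(387,245),(563,408),(208,315)),("D",(535,323),(707,468),(78,361)),("E",(393,342),(578,498),(149,274))]:
    W=np.array(w)/1.5-.17
    P,e=tri([ray(c,W),ray(T,t(a))]);print(n,"w+t",P.round(4),"w",plane(c,W,.064)[:2].round(4),"t",plane(T,t(a),.064)[:2].round(4),"s",plane(S,s(b),.064)[:2].round(4))
E
```

```text
A w+t [ 0.6025 -0.1208  0.045 ] w [ 0.6021 -0.1216] t [ 0.5991 -0.1194] s [ 0.6038 -0.1196]
B w+t [ 0.5649 -0.2972  0.0647] w [ 0.5664 -0.2988] t [ 0.5633 -0.2962] s [ 0.568 -0.297]
C w+t [ 0.51  -0.155  0.047] w [ 0.5133 -0.1546] t [ 0.5088 -0.1528] s [ 0.5131 -0.1533]
D w+t [ 0.459  -0.2794  0.0625] w [ 0.4599 -0.2798] t [ 0.4585 -0.2781] s [ 0.4624 -0.2768]
E w+t [ 0.4312 -0.167   0.0596] w [ 0.4331 -0.167 ] t [ 0.4312 -0.1661] s [ 0.4349 -0.1642]
```

Request:
{"op": "apply_moves", "data": {"delta_pos": [[0.004,-0.011,-0.08],[0.004,-0.011,-0.16],[0.004,-0.011,-0.24],[0.004,-0.011,-0.32],[0.004,-0.011,-0.4],[0.004,-0.011,-0.48],[0.004,-0.011,-0.53],[0.004,-0.011,-0.554]], "dr": [[0,0,0],[0,0,0],[0,0,0],[0,0,0],[0,0,0],[0,0,0],[0,0,0],[0,0,0]], "jaw": [0.8,0.8,0.8,0.8,0.8,0.8,0.8,0.8], "force": 12}}

```text
time: 9.75
tool_pos: [0.5099, -0.1528, 0.0243]
tool_rot: [-3.139, 0.004, 0.088]
contact_force: [-0.0, 0.2, 0.2]
opening: 0.0737
grip_force: 0.0
```

Request:
{"op": "apply_moves", "data": {"delta_pos": [[0,0,0],[0,0,0],[0,0,0],[0,0,0],[0,0,0],[0,0,0],[0,0,0],[0,0,0]], "dr": [[0,0,0],[0,0,0],[0,0,0],[0,0,0],[0,0,0],[0,0,0],[0,0,0],[0,0,0]], "jaw": [0.8,0.5,0.5,0.5,0.5,0.5,0.5,0.5]}}

```text
time: 10.42
tool_pos: [0.5125, -0.1539, 0.0286]
tool_rot: [3.14, -0.003, 0.087]
contact_force: [-0.6, -0.0, 6.5]
opening: 0.054
grip_force: 12.0
```

Request:
{"op": "apply_moves", "data": {"delta_pos": [[0,0,0.02],[0,0,0.07],[0,0,0.13],[0,0,0.2],[0,0,0.27],[0,0,0.33],[0.005,0.03,0.37],[0.02,0.08,0.38]], "dr": [[0,0,0],[0,0,0],[0,0,0],[0,0,0],[0,0,0],[0,0,0],[0,0,0],[0,0,0]], "jaw": [0.5,0.5,0.5,0.5,0.5,0.5,0.5,0.5]}}

```text
time: 11.08
tool_pos: [0.5203, -0.1229, 0.183]
tool_rot: [3.138, -0.005, 0.085]
contact_force: [0.6, -0.3, -2.4]
opening: 0.0539
grip_force: 12.0
```

Request:
{"op": "apply_moves", "data": {"delta_pos": [[0.015,0.08,0],[0.03,0.17,0],[0.05,0.26,0],[0.065,0.35,0],[0.08,0.44,0],[0.095,0.53,0],[0.11,0.6,0],[0.115,0.64,0]], "dr": [[0,0,0],[0,0,0],[0,0,0],[0,0,0],[0,0,0],[0,0,0],[0,0,0],[0,0,0]], "jaw": [0.5,0.5,0.5,0.5,0.5,0.5,0.5,0.5]}}

```text
time: 11.75
tool_pos: [0.5654, 0.1379, 0.1796]
tool_rot: [-3.141, -0.0, 0.089]
contact_force: [0.3, -0.5, -0.6]
opening: 0.0533
grip_force: 12.0
```

Request:
{"op": "apply_moves", "data": {"delta_pos": [[0,0.01,0],[0,0.0125,0],[0,0.0125,0],[0,0.0125,0],[0,0.0125,0]], "dr": [[0,0,0],[0,0,0],[0,0,0],[0,0,0],[0,0,0]], "jaw": [0.5,0.5,0.5,0.5,0.5]}}

```text
time: 12.17
tool_pos: [0.5654, 0.1383, 0.1793]
tool_rot: [3.141, 0.0, 0.085]
contact_force: [-0.2, 0.6, -1.0]
opening: 0.0538
grip_force: 12.0
```

Request:
{"op": "apply_moves", "data": {"delta_pos": [[0,0.003,-0.06],[0,0.003,-0.13],[0,0.003,-0.2],[0,0.003,-0.26],[0,0.003,-0.3],[0,0.003,-0.33],[0,0.003,-0.345],[0,0.003,-0.345]], "dr": [[0,0,0],[0,0,0],[0,0,0],[0,0,0],[0,0,0],[0,0,0],[0,0,0],[0,0,0]], "jaw": [0.5,0.5,0.5,0.5,0.5,0.5,0.5,0.5]}}

```text
time: 12.83
tool_pos: [0.5648, 0.1398, 0.0399]
tool_rot: [3.141, 0.003, 0.086]
contact_force: [0.2, -0.0, -0.8]
opening: 0.0535
grip_force: 12.0
```

Request:
{"op": "apply_moves", "data": {"delta_pos": [[0,0,-0.004],[0,0,-0.006],[0,0,-0.008],[0,0,-0.01],[0,0,-0.01],[0,0,-0.01]], "dr": [[0,0,0],[0,0,0],[0,0,0],[0,0,0],[0,0,0],[0,0,0]], "jaw": [0.5,0.5,0.5,0.5,0.5,0.5]}}

```text
time: 13.33
tool_pos: [0.5656, 0.1408, 0.0375]
tool_rot: [3.142, -0.0, 0.087]
contact_force: [-0.6, -0.2, -1.5]
opening: 0.0539
grip_force: 12.0
```

Request:
{"op": "apply_moves", "data": {"delta_pos": [[0,0,-0.0015],[0,0,-0.003],[0,0,-0.0045],[0,0,-0.0055],[0,0,-0.0055]], "dr": [[0,0,0],[0,0,0],[0,0,0],[0,0,0],[0,0,0]], "jaw": [0.5,0.5,0.5,0.5,0.5]}}

```text
time: 13.75
tool_pos: [0.5654, 0.1407, 0.0348]
tool_rot: [3.141, 0.0, 0.087]
contact_force: [-0.7, -0.4, -1.2]
opening: 0.0535
grip_force: 12.0
```

Request:
{"op": "apply_moves", "data": {"delta_pos": [[0,0,-0.001],[0,0,-0.002],[0,0,-0.002]], "dr": [[0,0,0],[0,0,0],[0,0,0]], "jaw": [0.5,0.5,0.5]}}

```text
time: 14.0
tool_pos: [0.5654, 0.1407, 0.0347]
tool_rot: [3.141, -0.0, 0.087]
contact_force: [-2.5, 0.3, 4.4]
opening: 0.054
grip_force: 12.0
```

Contact came at z 0.0347, exactly where expected. I'll release and lift.

Request:
{"op": "apply_moves", "data": {"delta_pos": [[0,0,0],[0,0,0],[0,0,0],[0,0,0]], "dr": [[0,0,0],[0,0,0],[0,0,0],[0,0,0]], "jaw": [0.7,0.7,0.7,0.7]}}

```text
time: 14.33
tool_pos: [0.5656, 0.1407, 0.034]
tool_rot: [3.142, -0.0, 0.087]
contact_force: [0.3, -0.0, 0.2]
opening: 0.0642
grip_force: 0.0
```

Request:
{"op": "apply_moves", "data": {"delta_pos": [[0,0,0.02],[0,0,0.06],[0,0,0.12],[0,0,0.19],[0,0,0.27],[0,-0.05,0.35],[0,-0.15,0.43],[0,-0.25,0.49]], "dr": [[0,0,0],[0,0,0],[0,0,0],[0,0,0],[0,0,0],[0,0,0],[0,0,0],[0,0,0]], "jaw": [0.7,0.7,0.7,0.7,0.7,0.7,0.8,0.8]}}

```text
time: 15.0
tool_pos: [0.5657, 0.0531, 0.2255]
tool_rot: [3.141, -0.003, 0.09]
contact_force: [1.0, -0.1, 0.5]
opening: 0.0716
grip_force: 0.0
```

Request:
{"op": "apply_moves", "data": {"delta_pos": [[0,-0.1,0],[0,-0.2,0],[0.02,-0.3,0],[0.04,-0.38,0],[0.045,-0.4,0],[0.045,-0.4,0],[0.045,-0.4,0],[0.045,-0.4,0]], "dr": [[0,0,0],[0,0,0],[0,0,0],[0,0,0],[0,0,0],[0,0,0],[0,0,0],[0,0,0]], "jaw": [0.8,0.8,0.8,0.8,0.8,0.8,0.8,0.8]}}

```text
time: 15.67
tool_pos: [0.5832, -0.1054, 0.2226]
tool_rot: [-3.141, 0.0, 0.088]
contact_force: [-0.4, -0.0, -0.2]
opening: 0.0737
grip_force: 0.0
```

```bash
cat >> h.py <<'E'
def cap(im,c,P,dst=28,z=.064):
    """cap disc near predicted world point P: white blob inside window"""
    u,v=proj(c,(*P,z)); g=cv2.cvtColor(im,cv2.COLOR_RGB2GRAY)
    return u,v
def amber(im):
    h=cv2.cvtColor(im,cv2.COLOR_RGB2HSV);m=((h[...,1]>110)&((h[...,0]<16)|(h[...,0]>172))&(h[...,2]<190)).astype(np.uint8)
    n,l,q,ce=cv2.connectedComponentsWithStats(m); return [(q[i].tolist(),ce[i]) for i in range(1,n) if q[i][4]>25]
def blobs_scene(im):
    """positions of jars on shelf from the visible glass in the scene view (blob centre taken at z=.022)"""
    c=cam("scene"); return [(plane(c,ce,.022)[:2].round(4).tolist(),q[4]) for q,ce in amber(im) if 130<ce[0]<280 and 195<ce[1]<305]
E
python3 - <<'E'
from h import *
print(blobs_scene(np.load("scene0.npy")))
st,c,im=wshot("w5");print(st["time"],st["tool_pos"],st["tool_rot"]);s=eyes.read_camera("scene");t=eyes.read_camera("top");np.save("t5.npy",t)
print(blobs_scene(s))
a=cv2.resize(im,(512,384)); b=cv2.resize(s[120:300,120:400],(560,360))[:, :]
a=a[:360];save(np.hstack([a,b])[:, :1072],"v5.png",.74)
for p in [(.6017,-.1202),(.4331,-.1658),(.4603,-.2782),(.5659,-.2973)]: print(proj(c,(*p,.064)))
E
```

```text
[([0.4471, -0.1725], 97), ([0.5269, -0.1611], 105), ([0.6173, -0.1285], 100), ([0.476, -0.2869], 111), ([0.5819, -0.3055], 95)]
15.6667 [ 0.58321082 -0.10543208  0.22257211] [-3.14095387e+00  2.94864759e-04  8.80700438e-02]
[([0.4467, -0.1734], 119), ([0.6158, -0.1298], 113), ([0.4762, -0.286], 112), ([0.5826, -0.3042], 100)]
[268.30724015 154.59771579]
[291.83729716 295.14678485]
[388.48720464 282.97953544]
[425.25557804 200.32118239]
```

View pics/v5.png

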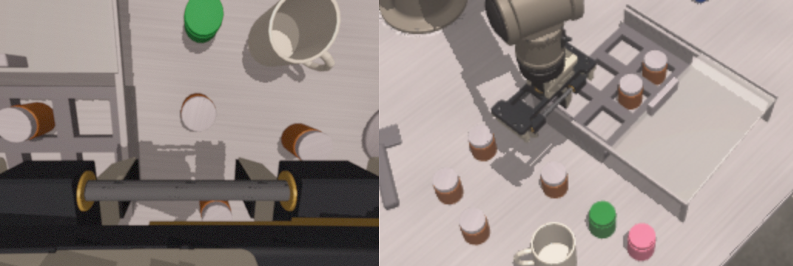

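Jar C stands in pocket 5 beside the stored jar, and the other spares have not moved. Next is jar A, into pocket 4.

Request:
{"op": "apply_moves", "data": {"delta_pos": [[0.02,-0.02,-0.05],[0.04,-0.038,-0.1],[0.0445,-0.0385,-0.18],[0.0445,-0.0385,-0.26],[0.0445,-0.0385,-0.34],[0.0445,-0.0385,-0.41],[0.0445,-0.0385,-0.46],[0.0445,-0.0385,-0.485]], "dr": [[0,0,0],[0,0,0],[0,0,0],[0,0,0],[0,0,0],[0,0,0],[0,0,0],[0,0,0]], "jaw": [0.8,0.8,0.8,0.8,0.8,0.8,0.8,0.8]}}

```text
time: 16.48
tool_pos: [0.5997, -0.1208, 0.0255]
tool_rot: [-3.14, 0.004, 0.088]
contact_force: [-1.1, 0.3, -0.1]
opening: 0.0734
grip_force: 0.0
```

Request:
{"op": "apply_moves", "data": {"delta_pos": [[0,0,0],[0,0,0],[0,0,0],[0,0,0],[0,0,0],[0,0,0],[0,0,0],[0,0,0]], "dr": [[0,0,0],[0,0,0],[0,0,0],[0,0,0],[0,0,0],[0,0,0],[0,0,0],[0,0,0]], "jaw": [0.8,0.5,0.5,0.5,0.5,0.5,0.5,0.5]}}

```text
time: 17.15
tool_pos: [0.6022, -0.1226, 0.0301]
tool_rot: [3.141, -0.003, 0.087]
contact_force: [-0.1, 1.5, 6.0]
opening: 0.0532
grip_force: 12.0
```

Request:
{"op": "apply_moves", "data": {"delta_pos": [[0,0,0.02],[0,0,0.07],[0,0,0.13],[0,0,0.2],[0,0,0.27],[0,0,0.33],[-0.005,0.03,0.365],[-0.015,0.08,0.37]], "dr": [[0,0,0],[0,0,0],[0,0,0],[0,0,0],[0,0,0],[0,0,0],[0,0,0],[0,0,0]], "jaw": [0.5,0.5,0.5,0.5,0.5,0.5,0.5,0.5]}}

```text
time: 17.82
tool_pos: [0.5969, -0.0923, 0.1806]
tool_rot: [3.138, -0.006, 0.084]
contact_force: [0.1, 0.6, -1.4]
opening: 0.0539
grip_force: 12.0
```

Request:
{"op": "apply_moves", "data": {"delta_pos": [[-0.015,0.08,0],[-0.03,0.17,0],[-0.045,0.25,0],[-0.055,0.31,0],[-0.057,0.345,0],[-0.057,0.351,0],[-0.057,0.351,0],[-0.057,0.351,0]], "dr": [[0,0,0],[0,0,0],[0,0,0],[0,0,0],[0,0,0],[0,0,0],[0,0,0],[0,0,0]], "jaw": [0.5,0.5,0.5,0.5,0.5,0.5,0.5,0.5]}}

```text
time: 18.48
tool_pos: [0.5728, 0.0489, 0.1765]
tool_rot: [3.141, -0.0, 0.086]
contact_force: [1.3, 0.6, -1.4]
opening: 0.0535
grip_force: 12.0
```

Request:
{"op": "apply_moves", "data": {"delta_pos": [[0.0015,0.0025,-0.06],[0.0015,0.0025,-0.13],[0.0015,0.0025,-0.2],[0.0015,0.0025,-0.26],[0.0015,0.0025,-0.3],[0.0015,0.0025,-0.33],[0.0015,0.0025,-0.342],[0.0015,0.0025,-0.342]], "dr": [[0,0,0],[0,0,0],[0,0,0],[0,0,0],[0,0,0],[0,0,0],[0,0,0],[0,0,0]], "jaw": [0.5,0.5,0.5,0.5,0.5,0.5,0.5,0.5]}}

```text
time: 19.15
tool_pos: [0.5726, 0.0496, 0.0384]
tool_rot: [3.142, 0.002, 0.085]
contact_force: [0.3, -0.3, -1.5]
opening: 0.0537
grip_force: 12.0
```

Request:
{"op": "apply_moves", "data": {"delta_pos": [[0,0,0],[0,0,0],[0,0,0],[0,0,0]], "dr": [[0,0,0],[0,0,0],[0,0,0],[0,0,0]], "jaw": [0.5,0.5,0.5,0.5]}}

```text
time: 19.48
tool_pos: [0.5736, 0.0509, 0.0405]
tool_rot: [3.141, -0.002, 0.087]
contact_force: [-0.0, -0.4, -1.8]
opening: 0.0537
grip_force: 12.0
```

Contact is expected at about z 0.036, so I'll inch down.

Request:
{"op": "apply_moves", "data": {"delta_pos": [[0,0,-0.003],[0,0,-0.006],[0,0,-0.008],[0,0,-0.0095],[0,0,-0.0095]], "dr": [[0,0,0],[0,0,0],[0,0,0],[0,0,0],[0,0,0]], "jaw": [0.5,0.5,0.5,0.5,0.5]}}

```text
time: 19.9
tool_pos: [0.573, 0.0511, 0.0361]
tool_rot: [3.142, 0.0, 0.087]
contact_force: [-2.4, -0.5, 3.3]
opening: 0.0534
grip_force: 12.0
```

Request:
{"op": "apply_moves", "data": {"delta_pos": [[0,0,-0.001],[0,0,-0.002],[0,0,-0.002]], "dr": [[0,0,0],[0,0,0],[0,0,0]], "jaw": [0.5,0.5,0.5]}}

```text
time: 20.15
tool_pos: [0.573, 0.0511, 0.0361]
tool_rot: [3.141, -0.0, 0.087]
contact_force: [-4.1, -0.6, 9.0]
opening: 0.0538
grip_force: 12.0
```

Request:
{"op": "apply_moves", "data": {"delta_pos": [[0,0,0.002],[0,0,0.002],[0,0,0.002],[0,0,0.002]], "dr": [[0,0,0],[0,0,0],[0,0,0],[0,0,0]], "jaw": [0.7,0.7,0.7,0.7]}}

```text
time: 20.48
tool_pos: [0.5731, 0.051, 0.0356]
tool_rot: [3.141, 0.0, 0.087]
contact_force: [0.3, 0.3, -0.1]
opening: 0.0643
grip_force: 0.0
```

Request:
{"op": "apply_moves", "data": {"delta_pos": [[0,0,0.02],[0,0,0.06],[0,0,0.12],[0,0,0.19],[0,0,0.27],[-0.05,-0.05,0.35],[-0.12,-0.13,0.43],[-0.2,-0.2,0.48]], "dr": [[0,0,0],[0,0,0],[0,0,0],[0,0,0],[0,0,0],[0,0,0],[0,0,0],[0,0,0]], "jaw": [0.7,0.7,0.7,0.7,0.7,0.7,0.8,0.8]}}

```text
time: 21.15
tool_pos: [0.5049, -0.019, 0.2223]
tool_rot: [3.14, -0.004, 0.088]
contact_force: [-0.5, -1.9, 0.0]
opening: 0.0718
grip_force: 0.0
```

Request:
{"op": "apply_moves", "data": {"delta_pos": [[-0.06,-0.07,0],[-0.11,-0.15,0],[-0.14,-0.24,0],[-0.145,-0.3,0],[-0.145,-0.34,0],[-0.145,-0.34,0],[-0.145,-0.34,0],[-0.145,-0.34,0]], "dr": [[0,0,0],[0,0,0],[0,0,0],[0,0,0],[0,0,0],[0,0,0],[0,0,0],[0,0,0]], "jaw": [0.8,0.8,0.8,0.8,0.8,0.8,0.8,0.8]}}

```text
time: 21.82
tool_pos: [0.4465, -0.1538, 0.2198]
tool_rot: [-3.141, 0.0, 0.087]
contact_force: [0.4, -0.6, -0.7]
opening: 0.0734
grip_force: 0.0
```

```bash
cat > look.py <<'E'
from h import *
import sys
n=sys.argv[1];st,c,im=wshot("w"+n);print(st["time"],st["tool_pos"].round(4),st["tool_rot"].round(3))
s=eyes.read_camera("scene");np.save("s%s.npy"%n,s)
for p,a in blobs_scene(s): print("jar",np.round(np.array(p)-[.0153,-.0079],4),a)
print("amber in cubby px",[(q[4],ce.round()) for q,ce in amber(s) if ce[0]>280 or ce[1]<195])
E
python3 look.py 6
```

```text
21.8167 [ 0.4465 -0.1538  0.2198] [-3.141  0.     0.087]
jar [0.5666 0.0529] 120
jar [ 0.4309 -0.1663] 122
jar [ 0.4602 -0.2789] 116
jar [ 0.6148 -0.3039] 91
amber in cubby px [(65, array([506.,   2.])), (207, array([504.,  15.])), (60, array([102.,  23.])), (349, array([118.,  26.])), (246, array([499.,  28.])), (148, array([499.,  41.])), (99, array([307., 171.])), (119, array([289., 187.]))]
```

The knock happened: jar B moved from (0.566,−0.297) to (0.615,−0.304). Jar A is in pocket 4. Next is jar E, into pocket 1.

Request:
{"op": "apply_moves", "data": {"delta_pos": [[-0.02,-0.02,-0.05],[-0.036,-0.03,-0.1],[-0.036,-0.03,-0.18],[-0.036,-0.03,-0.26],[-0.036,-0.03,-0.34],[-0.036,-0.03,-0.41],[-0.036,-0.03,-0.455],[-0.036,-0.03,-0.476]], "dr": [[0,0,0],[0,0,0],[0,0,0],[0,0,0],[0,0,0],[0,0,0],[0,0,0],[0,0,0]], "jaw": [0.8,0.8,0.8,0.8,0.8,0.8,0.8,0.8]}}

```text
time: 22.58
tool_pos: [0.431, -0.1648, 0.0269]
tool_rot: [-3.139, 0.004, 0.088]
contact_force: [0.0, 0.1, 1.1]
opening: 0.0736
grip_force: 0.0
```

Request:
{"op": "apply_moves", "data": {"delta_pos": [[0,0,0],[0,0,0],[0,0,0],[0,0,0],[0,0,0],[0,0,0],[0,0,0],[0,0,0]], "dr": [[0,0,0],[0,0,0],[0,0,0],[0,0,0],[0,0,0],[0,0,0],[0,0,0],[0,0,0]], "jaw": [0.8,0.5,0.5,0.5,0.5,0.5,0.5,0.5]}}

```text
time: 23.25
tool_pos: [0.433, -0.1669, 0.0304]
tool_rot: [3.14, -0.002, 0.087]
contact_force: [-0.3, 1.1, 7.1]
opening: 0.0536
grip_force: 12.0
```

Request:
{"op": "apply_moves", "data": {"delta_pos": [[0,0,0.02],[0,0,0.07],[0,0,0.13],[0,0,0.2],[0,0,0.27],[0,0,0.33],[0.01,0.03,0.365],[0.02,0.08,0.37]], "dr": [[0,0,0],[0,0,0],[0,0,0],[0,0,0],[0,0,0],[0,0,0],[0,0,0],[0,0,0]], "jaw": [0.5,0.5,0.5,0.5,0.5,0.5,0.5,0.5]}}

```text
time: 23.92
tool_pos: [0.4415, -0.136, 0.1808]
tool_rot: [3.138, -0.005, 0.085]
contact_force: [1.2, -0.1, -0.8]
opening: 0.0538
grip_force: 12.0
```

Request:
{"op": "apply_moves", "data": {"delta_pos": [[0.02,0.08,0],[0.04,0.17,0],[0.06,0.25,0],[0.08,0.33,0],[0.1,0.39,0],[0.11,0.43,0],[0.11,0.44,0],[0.11,0.44,0]], "dr": [[0,0,0],[0,0,0],[0,0,0],[0,0,0],[0,0,0],[0,0,0],[0,0,0],[0,0,0]], "jaw": [0.5,0.5,0.5,0.5,0.5,0.5,0.5,0.5]}}

```text
time: 24.58
tool_pos: [0.4837, 0.0424, 0.1774]
tool_rot: [3.142, 0.001, 0.089]
contact_force: [-1.0, -0.2, -1.1]
opening: 0.0537
grip_force: 12.0
```

Request:
{"op": "apply_moves", "data": {"delta_pos": [[0,0,-0.06],[0,0,-0.13],[0,0,-0.2],[0,0,-0.26],[0,0,-0.3],[0,0,-0.33],[0,0,-0.342],[0,0,-0.342]], "dr": [[0,0,0],[0,0,0],[0,0,0],[0,0,0],[0,0,0],[0,0,0],[0,0,0],[0,0,0]], "jaw": [0.5,0.5,0.5,0.5,0.5,0.5,0.5,0.5]}}

```text
time: 25.25
tool_pos: [0.4833, 0.0405, 0.0397]
tool_rot: [-3.142, 0.002, 0.086]
contact_force: [0.2, -0.7, -1.3]
opening: 0.0537
grip_force: 12.0
```

Request:
{"op": "apply_moves", "data": {"delta_pos": [[0,0,0],[0,0,0],[0,0,-0.002],[0,0,-0.004],[0,0,-0.006],[0,0,-0.007],[0,0,-0.007]], "dr": [[0,0,0],[0,0,0],[0,0,0],[0,0,0],[0,0,0],[0,0,0],[0,0,0]], "jaw": [0.5,0.5,0.5,0.5,0.5,0.5,0.5]}}

```text
time: 25.83
tool_pos: [0.4841, 0.0416, 0.0376]
tool_rot: [3.141, -0.0, 0.087]
contact_force: [-0.1, -0.2, -2.5]
opening: 0.0537
grip_force: 12.0
```

Request:
{"op": "apply_moves", "data": {"delta_pos": [[0,0,-0.001],[0,0,-0.002],[0,0,-0.003],[0,0,-0.003]], "dr": [[0,0,0],[0,0,0],[0,0,0],[0,0,0]], "jaw": [0.5,0.5,0.5,0.5]}}

```text
time: 26.17
tool_pos: [0.4841, 0.0416, 0.0365]
tool_rot: [3.142, 0.0, 0.087]
contact_force: [-0.3, 0.3, 0.7]
opening: 0.0538
grip_force: 12.0
```

Request:
{"op": "apply_moves", "data": {"delta_pos": [[0,0,-0.0007],[0,0,-0.0007],[0,0,-0.0007],[0,0,-0.0007],[0,0,-0.0007]], "dr": [[0,0,0],[0,0,0],[0,0,0],[0,0,0],[0,0,0]], "jaw": [0.5,0.7,0.7,0.7,0.7]}}

```text
time: 26.58
tool_pos: [0.4843, 0.0415, 0.0361]
tool_rot: [3.141, -0.0, 0.087]
contact_force: [-0.4, -0.5, 0.0]
opening: 0.0642
grip_force: 0.0
```

Request:
{"op": "apply_moves", "data": {"delta_pos": [[0,0,0.02],[0,0,0.06],[0,0,0.12],[0,0,0.19],[0,0,0.27],[-0.02,-0.05,0.35],[-0.04,-0.13,0.43],[-0.06,-0.22,0.46]], "dr": [[0,0,0],[0,0,0],[0,0,0],[0,0,0],[0,0,0],[0,0,0],[0,0,0],[0,0,0]], "jaw": [0.7,0.7,0.7,0.7,0.7,0.7,0.8,0.8]}}

```text
time: 27.25
tool_pos: [0.4613, -0.0454, 0.224]
tool_rot: [3.14, -0.006, 0.09]
contact_force: [1.4, 0.1, -0.1]
opening: 0.072
grip_force: 0.0
```

Request:
{"op": "apply_moves", "data": {"delta_pos": [[0,-0.1,0],[0,-0.2,0],[0,-0.3,0],[0,-0.4,0],[0,-0.5,0],[0,-0.55,0],[0,-0.55,0],[0,-0.55,0]], "dr": [[0,0,0],[0,0,0],[0,0,0],[0,0,0],[0,0,0],[0,0,0],[0,0,0],[0,0,0]], "jaw": [0.8,0.8,0.8,0.8,0.8,0.8,0.8,0.8]}}

```text
time: 27.92
tool_pos: [0.4599, -0.2662, 0.2198]
tool_rot: [-3.141, 0.0, 0.084]
contact_force: [-0.3, 0.7, 0.6]
opening: 0.0733
grip_force: 0.0
```

```bash
python3 look.py 7
```

```text
27.9167 [ 0.4599 -0.2662  0.2198] [-3.141  0.     0.084]
jar [0.5672 0.0529] 118
jar [ 0.4599 -0.2799] 127
jar [ 0.6152 -0.3035] 88
amber in cubby px [(67, array([506.,   2.])), (207, array([504.,  15.])), (156, array([152.,  31.])), (250, array([499.,  28.])), (149, array([499.,  41.])), (101, array([306., 171.])), (120, array([289., 187.])), (112, array([251., 191.]))]
```

Request:
{"op": "apply_moves", "data": {"delta_pos": [[0,-0.02,-0.05],[0,-0.031,-0.1],[0,-0.031,-0.18],[0,-0.031,-0.26],[0,-0.031,-0.34],[0,-0.031,-0.41],[0,-0.031,-0.455],[0,-0.031,-0.476]], "dr": [[0,0,0],[0,0,0],[0,0,0],[0,0,0],[0,0,0],[0,0,0],[0,0,0],[0,0,0]], "jaw": [0.8,0.8,0.8,0.8,0.8,0.8,0.8,0.8]}}

```text
time: 28.68
tool_pos: [0.4595, -0.2753, 0.0272]
tool_rot: [-3.138, 0.003, 0.089]
contact_force: [-0.6, 0.4, 0.4]
opening: 0.0735
grip_force: 0.0
```

Request:
{"op": "apply_moves", "data": {"delta_pos": [[0,0,0],[0,0,0],[0,0,0],[0,0,0],[0,0,0],[0,0,0],[0,0,0],[0,0,0]], "dr": [[0,0,0],[0,0,0],[0,0,0],[0,0,0],[0,0,0],[0,0,0],[0,0,0],[0,0,0]], "jaw": [0.8,0.5,0.5,0.5,0.5,0.5,0.5,0.5]}}

```text
time: 29.35
tool_pos: [0.4613, -0.2787, 0.0309]
tool_rot: [3.139, -0.002, 0.087]
contact_force: [0.2, 0.5, 7.4]
opening: 0.0537
grip_force: 12.0
```

Request:
{"op": "apply_moves", "data": {"delta_pos": [[0,0,0.02],[0,0,0.07],[0,0,0.13],[0,0,0.2],[0,0,0.27],[0,0,0.33],[0,0.03,0.365],[0,0.08,0.37]], "dr": [[0,0,0],[0,0,0],[0,0,0],[0,0,0],[0,0,0],[0,0,0],[0,0,0],[0,0,0]], "jaw": [0.5,0.5,0.5,0.5,0.5,0.5,0.5,0.5]}}

```text
time: 30.02
tool_pos: [0.4614, -0.2478, 0.181]
tool_rot: [3.137, -0.005, 0.085]
contact_force: [1.1, 1.2, -1.5]
opening: 0.0538
grip_force: 12.0
```

Request:
{"op": "apply_moves", "data": {"delta_pos": [[0,0.08,0],[0.01,0.17,0],[0.02,0.26,0],[0.03,0.35,0],[0.04,0.44,0],[0.04,0.53,0],[0.04,0.62,0],[0.04,0.71,0]], "dr": [[0,0,0],[0,0,0],[0,0,0],[0,0,0],[0,0,0],[0,0,0],[0,0,0],[0,0,0]], "jaw": [0.5,0.5,0.5,0.5,0.5,0.5,0.5,0.5]}}

```text
time: 30.68
tool_pos: [0.4756, 0.0398, 0.1778]
tool_rot: [-3.142, 0.0, 0.087]
contact_force: [1.2, -0.9, -1.3]
opening: 0.0534
grip_force: 12.0
```

Request:
{"op": "apply_moves", "data": {"delta_pos": [[0,0.08,0],[0,0.15,0],[0,0.2,0],[0,0.23,0],[0,0.236,0],[0,0.236,0],[0,0.236,0]], "dr": [[0,0,0],[0,0,0],[0,0,0],[0,0,0],[0,0,0],[0,0,0],[0,0,0]], "jaw": [0.5,0.5,0.5,0.5,0.5,0.5,0.5]}}

```text
time: 31.27
tool_pos: [0.4763, 0.1315, 0.1774]
tool_rot: [3.141, 0.0, 0.086]
contact_force: [0.5, 0.3, -1.2]
opening: 0.0538
grip_force: 12.0
```

Request:
{"op": "apply_moves", "data": {"delta_pos": [[0,0,-0.06],[0,0,-0.13],[0,0,-0.2],[0,0,-0.26],[0,0,-0.3],[0,0,-0.33],[0,0,-0.342],[0,0,-0.342]], "dr": [[0,0,0],[0,0,0],[0,0,0],[0,0,0],[0,0,0],[0,0,0],[0,0,0],[0,0,0]], "jaw": [0.5,0.5,0.5,0.5,0.5,0.5,0.5,0.5]}}

```text
time: 31.93
tool_pos: [0.4759, 0.1312, 0.0397]
tool_rot: [3.141, 0.002, 0.085]
contact_force: [-0.4, -0.8, -1.5]
opening: 0.0535
grip_force: 12.0
```

Request:
{"op": "apply_moves", "data": {"delta_pos": [[0,0,0],[0,0,0],[0,0,-0.002],[0,0,-0.004],[0,0,-0.006],[0,0,-0.007],[0,0,-0.007]], "dr": [[0,0,0],[0,0,0],[0,0,0],[0,0,0],[0,0,0],[0,0,0],[0,0,0]], "jaw": [0.5,0.5,0.5,0.5,0.5,0.5,0.5]}}

```text
time: 32.52
tool_pos: [0.4763, 0.1325, 0.0378]
tool_rot: [3.141, 0.0, 0.087]
contact_force: [-0.6, -0.3, -1.4]
opening: 0.0541
grip_force: 12.0
```

Request:
{"op": "apply_moves", "data": {"delta_pos": [[0,0,-0.0005],[0,0,-0.001],[0,0,-0.001]], "dr": [[0,0,0],[0,0,0],[0,0,0]], "jaw": [0.5,0.5,0.5]}}

```text
time: 32.77
tool_pos: [0.4763, 0.1325, 0.0374]
tool_rot: [3.141, 0.0, 0.087]
contact_force: [0.0, -0.4, -1.4]
opening: 0.0535
grip_force: 12.0
```

Request:
{"op": "apply_moves", "data": {"delta_pos": [[0,0,-0.001],[0,0,-0.0017],[0,0,-0.0017]], "dr": [[0,0,0],[0,0,0],[0,0,0]], "jaw": [0.5,0.5,0.5]}}

```text
time: 33.02
tool_pos: [0.4764, 0.1325, 0.0369]
tool_rot: [3.142, -0.0, 0.087]
contact_force: [-0.8, 0.6, 2.5]
opening: 0.0537
grip_force: 12.0
```

Request:
{"op": "apply_moves", "data": {"delta_pos": [[0,0,0],[0,0,0],[0,0,0],[0,0,0]], "dr": [[0,0,0],[0,0,0],[0,0,0],[0,0,0]], "jaw": [0.7,0.7,0.7,0.7]}}

```text
time: 33.35
tool_pos: [0.4764, 0.1324, 0.0367]
tool_rot: [3.142, -0.0, 0.087]
contact_force: [0.1, 1.1, -0.4]
opening: 0.0646
grip_force: 0.0
```

Request:
{"op": "apply_moves", "data": {"delta_pos": [[0,0,0.02],[0,0,0.06],[0,0,0.12],[0,0,0.19],[0,0,0.27],[0,-0.05,0.35],[0.02,-0.13,0.43],[0.04,-0.22,0.48]], "dr": [[0,0,0],[0,0,0],[0,0,0],[0,0,0],[0,0,0],[0,0,0],[0,0,0],[0,0,0]], "jaw": [0.7,0.7,0.7,0.7,0.7,0.7,0.8,0.8]}}

```text
time: 34.02
tool_pos: [0.4918, 0.0485, 0.2302]
tool_rot: [3.141, -0.004, 0.09]
contact_force: [1.4, -0.6, 0.3]
opening: 0.0716
grip_force: 0.0
```

Request:
{"op": "apply_moves", "data": {"delta_pos": [[0.04,-0.09,0],[0.08,-0.18,0],[0.12,-0.27,0],[0.16,-0.36,0],[0.2,-0.45,0],[0.24,-0.54,0],[0.27,-0.63,0],[0.27,-0.72,0]], "dr": [[0,0,0],[0,0,0],[0,0,0],[0,0,0],[0,0,0],[0,0,0],[0,0,0],[0,0,0]], "jaw": [0.8,0.8,0.8,0.8,0.8,0.8,0.8,0.8]}}

```text
time: 34.68
tool_pos: [0.6008, -0.2415, 0.2265]
tool_rot: [3.141, -0.001, 0.087]
contact_force: [0.3, 0.5, 0.4]
opening: 0.0734
grip_force: 0.0
```

Request:
{"op": "apply_moves", "data": {"delta_pos": [[0,-0.06,0],[0,-0.06,0],[0,-0.06,0],[0,-0.06,0],[0,-0.06,0]], "dr": [[0,0,0],[0,0,0],[0,0,0],[0,0,0],[0,0,0]], "jaw": [0.8,0.8,0.8,0.8,0.8]}}

```text
time: 35.1
tool_pos: [0.5996, -0.2623, 0.227]
tool_rot: [-3.141, -0.0, 0.088]
contact_force: [-0.8, 0.2, -0.3]
opening: 0.0735
grip_force: 0.0
```

```bash
python3 look.py 8; python3 - <<'E'
from h import *
T=cam("top");p=lambda x,y,z:plane(T,(x/1.5-.2,y/1.5-.2),z).round(3)
print("funnel base",p(586,274,.02),"spout top",p(602,267,.125),"mug",p(493,212,.095))
im=np.load("w8.npy");c=cam("wrist",json.load(open("w8.json")));print(proj(c,(.6152,-.3035,.064))*1.2,proj(c,(.6152,-.3035,0))*1.2);save(im,"w8.png",1.2)
E
```

```text
35.1 [ 0.5996 -0.2623  0.227 ] [-3.141 -0.     0.088]
jar [0.5653 0.0521] 128
jar [ 0.614  -0.3056] 111
amber in cubby px [(66, array([506.,   2.])), (207, array([504.,  15.])), (59, array([102.,  23.])), (248, array([499.,  28.])), (148, array([499.,  41.])), (100, array([306., 171.])), (123, array([269., 173.])), (124, array([289., 187.])), (125, array([250., 191.]))]
funnel base [ 0.586 -0.468  0.02 ] spout top [ 0.589 -0.471  0.125] mug [ 0.717 -0.229  0.095]
[350.41463613 190.47084322] [342.8568957  179.77474872]
```

View pics/w8.png

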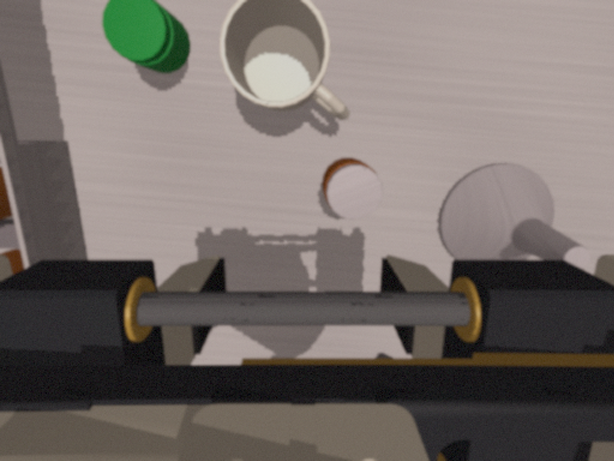

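Jar B stands at (354,191) in the view, within 4 px of the prediction, with mug and funnel clear. It goes to pocket 3.

Request:
{"op": "apply_moves", "data": {"delta_pos": [[0.02,-0.06,-0.05],[0.037,-0.109,-0.1],[0.037,-0.109,-0.18],[0.037,-0.109,-0.26],[0.037,-0.109,-0.34],[0.037,-0.109,-0.42],[0.037,-0.109,-0.47],[0.037,-0.109,-0.49]], "dr": [[0,0,0],[0,0,0],[0,0,0],[0,0,0],[0,0,0],[0,0,0],[0,0,0],[0,0,0]], "jaw": [0.8,0.8,0.8,0.8,0.8,0.8,0.8,0.8]}}

```text
time: 35.87
tool_pos: [0.6127, -0.3052, 0.0267]
tool_rot: [-3.138, 0.005, 0.088]
contact_force: [-0.5, 0.5, -0.4]
opening: 0.0733
grip_force: 0.0
```

Request:
{"op": "apply_moves", "data": {"delta_pos": [[0,0,0],[0,0,0],[0,0,0],[0,0,0],[0,0,0],[0,0,0],[0,0,0],[0,0,0]], "dr": [[0,0,0],[0,0,0],[0,0,0],[0,0,0],[0,0,0],[0,0,0],[0,0,0],[0,0,0]], "jaw": [0.8,0.5,0.5,0.5,0.5,0.5,0.5,0.5]}}

```text
time: 36.53
tool_pos: [0.6153, -0.3079, 0.0325]
tool_rot: [3.14, -0.003, 0.087]
contact_force: [-0.4, 0.9, 6.1]
opening: 0.0539
grip_force: 12.0
```

Request:
{"op": "apply_moves", "data": {"delta_pos": [[0,0,0.02],[0,0,0.07],[0,0,0.13],[0,0,0.2],[0,0,0.27],[0,0,0.33],[-0.01,0.03,0.365],[-0.03,0.08,0.37]], "dr": [[0,0,0],[0,0,0],[0,0,0],[0,0,0],[0,0,0],[0,0,0],[0,0,0],[0,0,0]], "jaw": [0.5,0.5,0.5,0.5,0.5,0.5,0.5,0.5]}}

```text
time: 37.2
tool_pos: [0.6036, -0.2776, 0.1825]
tool_rot: [3.137, -0.006, 0.085]
contact_force: [0.2, 0.5, -1.9]
opening: 0.0537
grip_force: 12.0
```

Request:
{"op": "apply_moves", "data": {"delta_pos": [[-0.03,0.08,0.02],[-0.07,0.16,0.04],[-0.1,0.24,0.06],[-0.14,0.32,0.06],[-0.18,0.4,0.06],[-0.22,0.48,0.06],[-0.26,0.56,0.06],[-0.3,0.64,0.06]], "dr": [[0,0,0],[0,0,0],[0,0,0],[0,0,0],[0,0,0],[0,0,0],[0,0,0],[0,0,0]], "jaw": [0.5,0.5,0.5,0.5,0.5,0.5,0.5,0.5]}}

```text
time: 37.87
tool_pos: [0.481, -0.018, 0.2029]
tool_rot: [3.142, -0.0, 0.086]
contact_force: [0.2, 0.4, -0.9]
opening: 0.0534
grip_force: 12.0
```

Request:
{"op": "apply_moves", "data": {"delta_pos": [[-0.02,0.09,0],[-0.036,0.18,0],[-0.036,0.27,0],[-0.036,0.36,0],[-0.036,0.45,0],[-0.036,0.53,0],[-0.036,0.58,0],[-0.036,0.5975,0]], "dr": [[0,0,0],[0,0,0],[0,0,0],[0,0,0],[0,0,0],[0,0,0],[0,0,0],[0,0,0]], "jaw": [0.5,0.5,0.5,0.5,0.5,0.5,0.5,0.5]}}

```text
time: 38.53
tool_pos: [0.4673, 0.2224, 0.2028]
tool_rot: [-3.141, -0.0, 0.09]
contact_force: [0.5, -0.3, -1.8]
opening: 0.0537
grip_force: 12.0
```

Request:
{"op": "apply_moves", "data": {"delta_pos": [[0,0,0],[0,0,0],[0,0,0],[0,0,0]], "dr": [[0,0,0],[0,0,0],[0,0,0],[0,0,0]], "jaw": [0.5,0.5,0.5,0.5]}}

```text
time: 38.87
tool_pos: [0.468, 0.2183, 0.2026]
tool_rot: [3.141, 0.0, 0.085]
contact_force: [-0.5, 0.3, -1.4]
opening: 0.0535
grip_force: 12.0
```

Request:
{"op": "apply_moves", "data": {"delta_pos": [[0,0.005,-0.06],[0,0.005,-0.13],[0,0.005,-0.2],[0,0.005,-0.27],[0,0.005,-0.33],[0,0.005,-0.37],[0,0.005,-0.392],[0,0.005,-0.4]], "dr": [[0,0,0],[0,0,0],[0,0,0],[0,0,0],[0,0,0],[0,0,0],[0,0,0],[0,0,0]], "jaw": [0.5,0.5,0.5,0.5,0.5,0.5,0.5,0.5]}}

```text
time: 39.53
tool_pos: [0.4675, 0.2206, 0.0413]
tool_rot: [3.141, 0.002, 0.085]
contact_force: [-0.9, -0.7, -1.3]
opening: 0.0535
grip_force: 12.0
```

Request:
{"op": "apply_moves", "data": {"delta_pos": [[0,0,0],[0,0,0],[0,0,-0.001],[0,0,-0.003],[0,0,-0.005],[0,0,-0.006],[0,0,-0.006]], "dr": [[0,0,0],[0,0,0],[0,0,0],[0,0,0],[0,0,0],[0,0,0],[0,0,0]], "jaw": [0.5,0.5,0.5,0.5,0.5,0.5,0.5]}}

```text
time: 40.12
tool_pos: [0.4679, 0.2216, 0.0402]
tool_rot: [3.142, -0.0, 0.087]
contact_force: [0.3, 0.2, -1.9]
opening: 0.0541
grip_force: 12.0
```

Request:
{"op": "apply_moves", "data": {"delta_pos": [[0,0,-0.0015],[0,0,-0.003],[0,0,-0.004],[0,0,-0.004]], "dr": [[0,0,0],[0,0,0],[0,0,0],[0,0,0]], "jaw": [0.5,0.5,0.5,0.5]}}

```text
time: 40.45
tool_pos: [0.4679, 0.2216, 0.0386]
tool_rot: [3.141, 0.0, 0.087]
contact_force: [-1.0, -0.1, 0.5]
opening: 0.0539
grip_force: 12.0
```

Request:
{"op": "apply_moves", "data": {"delta_pos": [[0,0,-0.0008],[0,0,-0.0008]], "dr": [[0,0,0],[0,0,0]], "jaw": [0.5,0.5]}}

```text
time: 40.62
tool_pos: [0.4679, 0.2217, 0.0385]
tool_rot: [-3.142, -0.0, 0.087]
contact_force: [-0.6, 0.2, 4.4]
opening: 0.0536
grip_force: 12.0
```

Request:
{"op": "apply_moves", "data": {"delta_pos": [[0,0,0],[0,0,0],[0,0,0],[0,0,0]], "dr": [[0,0,0],[0,0,0],[0,0,0],[0,0,0]], "jaw": [0.7,0.7,0.7,0.7]}}

```text
time: 40.95
tool_pos: [0.468, 0.2216, 0.0381]
tool_rot: [3.141, -0.0, 0.087]
contact_force: [-0.2, 0.7, 0.0]
opening: 0.064
grip_force: 0.0
```

Request:
{"op": "apply_moves", "data": {"delta_pos": [[0,0,0.02],[0,0,0.07],[0,0,0.14],[0,0,0.22],[0,0,0.3],[0,0,0.38],[0,-0.03,0.46],[0,-0.08,0.52]], "dr": [[0,0,0],[0,0,0],[0,0,0],[0,0,0],[0,0,0],[0,0,0],[0,0,0],[0,0,0]], "jaw": [0.7,0.7,0.7,0.7,0.7,0.7,0.7,0.7]}}

```text
time: 41.62
tool_pos: [0.4682, 0.1905, 0.2496]
tool_rot: [-3.141, -0.004, 0.089]
contact_force: [0.7, -0.2, 0.2]
opening: 0.0638
grip_force: 0.0
```

Request:
{"op": "apply_moves", "data": {"delta_pos": [[-0.05,-0.05,0],[-0.05,-0.1,0],[-0.05,-0.15,0],[-0.05,-0.2,0],[-0.05,-0.2,0]], "dr": [[0,0,0.2],[0,0,0.4],[0,0,0.6],[0,0,0.8],[0,0,1]], "jaw": [0.7,0.7,0.7,0.7,0.7]}}

```text
time: 42.03
tool_pos: [0.4477, 0.107, 0.2469]
tool_rot: [3.14, 0.0, 0.59]
contact_force: [0.8, 1.0, 0.0]
opening: 0.0645
grip_force: 0.0
```

Request:
{"op": "apply_moves", "data": {"delta_pos": [[0,0,0],[0,0,0],[0,0,0],[0,0,0],[0,0,0]], "dr": [[0,0,0.25],[0,0,0.5],[0,0,0.75],[0,0,1],[0,0,1]], "jaw": [0.7,0.7,0.7,0.7,0.7]}}

```text
time: 42.45
tool_pos: [0.4478, 0.1095, 0.2467]
tool_rot: [3.141, -0.0, 1.091]
contact_force: [-0.3, -0.1, 0.8]
opening: 0.0644
grip_force: 0.0
```

Request:
{"op": "apply_moves", "data": {"delta_pos": [[0,0,0],[0,0,0],[0,0,0],[0,0,0],[0,0,0],[0,0,0]], "dr": [[0,0,0.25],[0,0,0.5],[0,0,0.75],[0,0,1],[0,0,1.0],[0,0,1.0]], "jaw": [0.7,0.7,0.7,0.7,0.7,0.7]}}

```text
time: 42.95
tool_pos: [0.4479, 0.1096, 0.2465]
tool_rot: [3.141, -0.0, 1.58]
contact_force: [-0.1, 0.8, 0.3]
opening: 0.0641
grip_force: 0.0
```

```bash
python3 look.py 9; python3 - <<'E'
from h import *
a=cv2.resize(np.load("w9.npy"),(480,360));b=cv2.resize(np.load("s9.npy")[90:290,200:378],(320,360));save(np.hstack([a,b]),"v9.png")
c=cam("wrist",json.load(open("w9.json")));print(proj(c,(.648,.148,.1185))*480/512)
E
```

```text
42.95 [0.4479 0.1096 0.2465] [ 3.141 -0.     1.58 ]
jar [0.5653 0.0521] 128
amber in cubby px [(68, array([506.,   2.])), (1353, array([132.,  26.])), (207, array([504.,  15.])), (61, array([102.,  23.])), (249, array([499.,  28.])), (147, array([499.,  41.])), (125, array([285., 156.])), (108, array([306., 170.])), (129, array([268., 173.])), (125, array([289., 187.])), (121, array([251., 191.]))]
[436.1903131  130.73347624]
```

View pics/v9.png

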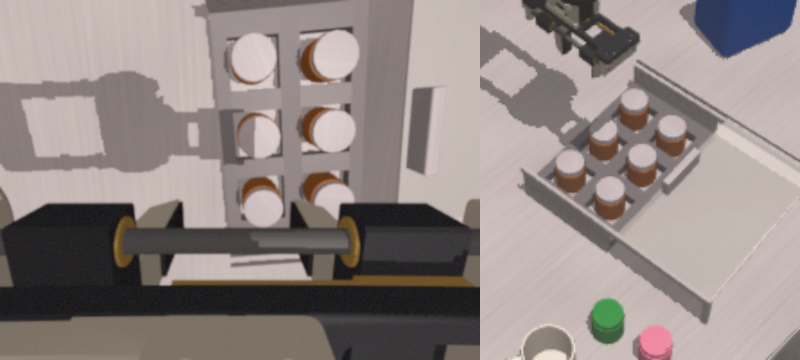

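All six pockets hold an upright jar, and the shelf is clear of spares. Next I'll grip the bar at (0.648, 0.148) and shut the cover.

Request:
{"op": "apply_moves", "data": {"delta_pos": [[0.08,0.016,0],[0.17,0.033,0],[0.26,0.05,0],[0.35,0.067,0],[0.43,0.083,0],[0.5,0.096,0],[0.5,0.096,0],[0.5,0.096,0]], "dr": [[0,0,0.05],[0,0,0.1],[0,0,0.16],[0,0,0.16],[0,0,0.16],[0,0,0.16],[0,0,0.16],[0,0,0.16]], "jaw": [0.7,0.7,0.7,0.7,0.7,0.7,0.7,0.7]}}

```text
time: 43.72
tool_pos: [0.6484, 0.148, 0.2444]
tool_rot: [-3.139, 0.0, 1.664]
contact_force: [0.2, 0.2, -1.0]
opening: 0.0641
grip_force: 0.0
```

Request:
{"op": "apply_moves", "data": {"delta_pos": [[0,0,-0.06],[0,0,-0.13],[0,0,-0.2],[0,0,-0.27],[0,0,-0.33],[0,0,-0.365],[0,0,-0.38],[0,0,-0.38]], "dr": [[0,0,0],[0,0,0],[0,0,0],[0,0,0],[0,0,0],[0,0,0],[0,0,0],[0,0,0]], "jaw": [0.7,0.7,0.7,0.7,0.7,0.7,0.7,0.7]}}

```text
time: 44.38
tool_pos: [0.6464, 0.1478, 0.0934]
tool_rot: [-3.139, 0.0, 1.666]
contact_force: [-0.4, 0.6, 0.2]
opening: 0.0641
grip_force: 0.0
```

Request:
{"op": "apply_moves", "data": {"delta_pos": [[0,0,0],[0,0,0],[0,0,0],[0,0,0],[0,0,0],[0,0,0],[0,0,0],[0,0,0]], "dr": [[0,0,0],[0,0,0],[0,0,0],[0,0,0],[0,0,0],[0,0,0],[0,0,0],[0,0,0]], "jaw": [0,0,0,0,0,0,0,0], "force": 20}}

```text
time: 45.05
tool_pos: [0.6479, 0.148, 0.0942]
tool_rot: [3.141, 0.0, 1.667]
contact_force: [-0.3, -0.5, -0.2]
opening: 0.0153
grip_force: 0.0
```

Request:
{"op": "apply_moves", "data": {"delta_pos": [[0,0,0],[0,0,0],[0,0,0],[0,0,0]], "dr": [[0,0,0],[0,0,0],[0,0,0],[0,0,0]], "jaw": [0,0,0,0]}}

```text
time: 45.38
tool_pos: [0.6476, 0.148, 0.0942]
tool_rot: [-3.141, 0.0, 1.667]
contact_force: [-3.3, -0.4, 1.2]
opening: 0.0141
grip_force: 20.0
```

Request:
{"op": "apply_moves", "data": {"delta_pos": [[-0.02,-0.002,0],[-0.06,-0.005,0],[-0.1,-0.009,0],[-0.14,-0.012,0],[-0.18,-0.016,0],[-0.22,-0.019,0],[-0.26,-0.023,0],[-0.3,-0.026,0]], "dr": [[0,0,0],[0,0,0],[0,0,0],[0,0,0],[0,0,0],[0,0,0],[0,0,0],[0,0,0]], "jaw": [0,0,0,0,0,0,0,0]}}

```text
time: 46.05
tool_pos: [0.5283, 0.1372, 0.0942]
tool_rot: [3.139, 0.001, 1.667]
contact_force: [4.0, -2.6, -1.8]
opening: 0.014
grip_force: 20.0
```

Request:
{"op": "apply_moves", "data": {"delta_pos": [[-0.04,-0.003,0],[-0.08,-0.007,0],[-0.12,-0.01,0],[-0.15,-0.013,0],[-0.18,-0.016,0],[-0.2,-0.018,0],[-0.2,-0.018,0],[-0.2,-0.018,0]], "dr": [[0,0,0],[0,0,0],[0,0,0],[0,0,0],[0,0,0],[0,0,0],[0,0,0],[0,0,0]], "jaw": [0,0,0,0,0,0,0,0]}}

```text
time: 46.72
tool_pos: [0.4474, 0.1298, 0.0941]
tool_rot: [-3.141, 0.001, 1.667]
contact_force: [-0.8, -6.1, -0.8]
opening: 0.0141
grip_force: 20.0
```

Request:
{"op": "apply_moves", "data": {"delta_pos": [[-0.006,0,0],[-0.012,-0.001,0],[-0.018,-0.0015,0],[-0.024,-0.002,0],[-0.028,-0.0025,0],[-0.03,-0.0025,0],[-0.03,-0.0025,0]], "dr": [[0,0,0],[0,0,0],[0,0,0],[0,0,0],[0,0,0],[0,0,0],[0,0,0]], "jaw": [0,0,0,0,0,0,0]}}

```text
time: 47.3
tool_pos: [0.4384, 0.129, 0.0942]
tool_rot: [3.137, 0.001, 1.667]
contact_force: [6.8, -4.6, -8.9]
opening: 0.0139
grip_force: 20.0
```

Request:
{"op": "apply_moves", "data": {"delta_pos": [[-0.003,0,0],[-0.006,0,0],[-0.008,0,0],[-0.008,0,0],[-0.008,0,0]], "dr": [[0,0,0],[0,0,0],[0,0,0],[0,0,0],[0,0,0]], "jaw": [0,0,0,0,0]}}

```text
time: 47.72
tool_pos: [0.4384, 0.129, 0.0943]
tool_rot: [3.131, 0.001, 1.667]
contact_force: [19.1, -4.3, -19.8]
opening: 0.0137
grip_force: 20.0
```

Travel was 0.210 m and it has met the stop, so the cover is fully shut. I'll ease off, release and retreat.

Request:
{"op": "apply_moves", "data": {"delta_pos": [[0.004,0,0],[0.008,0,0],[0.008,0,0],[0.008,0,0],[0.008,0,0],[0.008,0,0],[0.008,0,0],[0.008,0,0]], "dr": [[0,0,0],[0,0,0],[0,0,0],[0,0,0],[0,0,0],[0,0,0],[0,0,0],[0,0,0]], "jaw": [0,0,0,0.5,0.5,0.5,0.5,0.5]}}

```text
time: 48.38
tool_pos: [0.4359, 0.1296, 0.0943]
tool_rot: [3.141, -0.0, 1.667]
contact_force: [0.8, 0.7, -0.5]
opening: 0.0423
grip_force: 0.0
```

Request:
{"op": "apply_moves", "data": {"delta_pos": [[0,0,0],[0,0,0.05],[0,0,0.12],[0,0,0.2],[0,0,0.28],[-0.05,-0.05,0.36],[-0.1,-0.1,0.44],[-0.12,-0.15,0.5]], "dr": [[0,0,0],[0,0,0],[0,0,0],[0,0,0],[0,0,0],[0,0,0],[0,0,0],[0,0,0]], "jaw": [0.5,0.5,0.5,0.5,0.5,0.5,0.5,0.5]}}

```text
time: 49.05
tool_pos: [0.3861, 0.0693, 0.2963]
tool_rot: [3.141, -0.0, 1.669]
contact_force: [0.5, 0.1, 0.8]
opening: 0.046
grip_force: 0.0
```

Request:
{"op": "apply_moves", "data": {"delta_pos": [[0,-0.1,0],[0,-0.2,0],[0,-0.3,0],[0,-0.4,0],[0,-0.4,0],[0,-0.4,0],[0,-0.4,0],[0,-0.4,0]], "dr": [[0,0,0],[0,0,0],[0,0,0],[0,0,0],[0,0,0],[0,0,0],[0,0,0],[0,0,0]], "jaw": [0.5,0.5,0.5,0.5,0.5,0.5,0.5,0.5]}}

```text
time: 49.72
tool_pos: [0.3879, -0.0894, 0.2941]
tool_rot: [3.142, -0.0, 1.668]
contact_force: [0.3, 0.6, 0.1]
opening: 0.0462
grip_force: 0.0
```

```bash
python3 - <<'E'
from h import *
st=telemetry.observe();print(st["time"],st["tool_pos"])
s=eyes.read_camera("scene");t=eyes.read_camera("top")
a=cv2.resize(t[100:280,165:365],(400,360));b=cv2.resize(s[110:290,200:400],(400,360));save(np.hstack([a,b]),"v10.png")
T=cam("top")
for x in (250,255,258): print(t[212:232,x].astype(int).sum(1)//3, t[160:175,x].astype(int).sum(1)//3)
E
```

```text
49.7167 [ 0.38785997 -0.0894108   0.29414849]
[152 150 154 143 128 131 141 141 143 144 122  77  82  85  85  85  88 116
 138 136] [140 141 142 143 141 141 149 160 171 165 159 158 160 151 141]
[147 133 125 138 151 146 141 141 143 129  94  75  84  85  83  84 109 136
 136 137] [142 141 145 141 140 142 151 167 168 163 160 159 153 139 140]
[151 152 152 152 151 144 141 140 143 125  90  80  84  86  84  82 110 137
 136 135] [142 144 141 141 141 143 155 171 168 162 158 160 152 143 140]
```

View pics/v10.png

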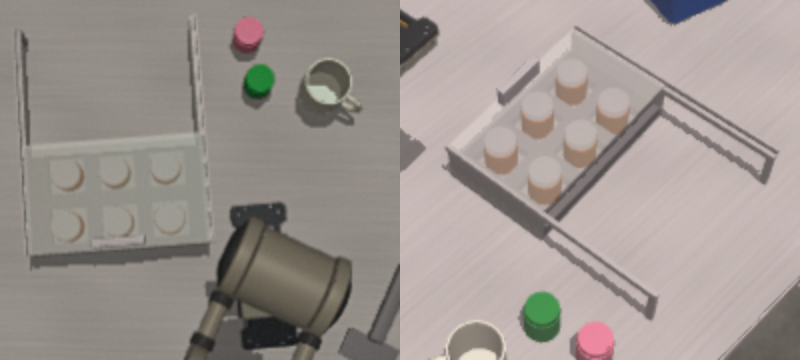

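The cover is shut over six upright jars. Its front edge is about 4–5 px further forward than at the start, and the other things look undisturbed.

```bash
python3 -c "
from cell import job
print(job.hand_in())"
```

```text
the job is handed in; nothing more can be done
None
```

The job is handed in: I opened the cover to its stop, stood the five spares in the five empty pockets (none left over), and shut the cover to its stop, all in about 50 s; the hand-in gave no verdict back.

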